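Load the citrate tubes and pull the used cuvette carrier

TASK

Change the clotting analyser over for the next patient: first stand the two blue-capped tubes from the orange rack in the two bores of its aluminium sample block, fully home and let go, so that they pre-warm. Then lift the black light cover and swing it back past upright so that it stays open, draw the used cuvette carrier with the yellow grip up out of the bay beneath, and finish while holding it still and upright for inspection, a hand's breadth clear above the deck. Its cuvettes are open, so never tip it, and leave the other tubes, the reagent bottle, the spray bottle and the timer where they are.

Things in the scene. Friction and masses are not known exactly. Their poses are not given: they have to be found in the camera images.
- analyser: white bench clotting analyser, fixed: 300 mm deep (x, to its back), 380 wide (y, to its left), deck 95 mm above the counter. Origin: centre of its underside; x points away from the robot at yaw 0. Left: aluminium sample block with two bores; middle: measuring bay under a black hinged cover; right: sloping display panel, up to 135 mm high. Place and yaw vary.
- bore0 (a point): centre of the mouth of the front (nearer) sample bore, on the top of the aluminium block, 100 mm above the counter. Round blind bore 17 mm diameter, 40 mm deep, with a black collar; empty at the start.
- bore1 (a point): the same for the rear sample bore, 45 mm behind bore0 along the analyser's x; same size, empty at the start.
- cover (a joint): hinge angle of the black light cover, rad: 0 shut, grows as its front edge swings up and back; stop at 1.85, past upright. Starts shut or up to 0.1 ajar. It weighs 120 g; its stiff hinge keeps it where it is left; 1 to 2 N at the grip moves it.
- cover_hinge (a point): middle of the cover's hinge line, which runs along the analyser's y at the cover's rear edge, 109 mm above the counter. The point stays put as the cover turns.
- cover_handle (a point): centre of the top face of the cover's grey grip block, 26 mm (x) by 18 mm (y), standing 30 mm up from the cover. Moves with the cover; shut, it is 92 mm straight in front of cover_hinge and 60 mm higher. The cover is a hood 112 mm deep, 124 wide, its top 44 mm above the deck, open below.
- carrier: used cuvette carrier hidden in the bay under the cover: white body 22 mm (x) by 68 (y) by 40 tall, flange 34 by 82 at 40 to 44 mm, and on it a yellow grip 12 mm thick (x), 26 wide (y), from 44 to 76 mm above the underside. 60 g. Origin: centre of the underside; z up, yaw as the analyser. Seated, its flange lies on the deck with 2 mm play round the body; it lifts straight up.
- carrier_seat (a point): fixed point on the analyser where the carrier's origin lies when seated: 55 mm above the counter, 65 mm straight in front of cover_hinge; axes as the analyser's.
- bay_deck (a point): fixed point in the middle of the bay's opening at deck height, 95 mm above the counter, straight above carrier_seat; axes as the analyser's.
- rack: orange tube rack, fixed, left of the analyser: 208 mm long (x) by 36 by 44 high, one row of nine 16 mm square cells at 22 mm pitch, cell floors 6 mm above the counter, a tube in every second cell (44 mm apart). Origin: centre of its underside. Place and yaw vary.
- tube_blue1: one of the two blue-capped tubes, to be loaded, in any of five places in the rack. Tube 13 mm diameter with tapered foot, 80 mm tall overall; cap 16 mm diameter over its top 20 mm; 15 g. Origin: centre of the foot; z up along the tube.
- tube_blue2: the other blue-capped tube, to be loaded, in any of five places in the rack. Tube 13 mm diameter with tapered foot, 80 mm tall overall; cap 16 mm diameter over its top 20 mm; 15 g. Origin: centre of the foot; z up along the tube.
- tube_lavender: lavender-capped tube, not wanted, in any of five places in the rack. Tube 13 mm diameter with tapered foot, 80 mm tall overall; cap 16 mm diameter over its top 20 mm; 15 g. Origin: centre of the foot; z up along the tube.
- tube_red: red-capped tube, not wanted, in any of five places in the rack. Tube 13 mm diameter with tapered foot, 80 mm tall overall; cap 16 mm diameter over its top 20 mm; 15 g. Origin: centre of the foot; z up along the tube.
- tube_green: green-capped tube, not wanted, in any of five places in the rack. Tube 13 mm diameter with tapered foot, 80 mm tall overall; cap 16 mm diameter over its top 20 mm; 15 g. Origin: centre of the foot; z up along the tube.
- reagent: small amber reagent bottle with white cap, loose, 25 mm diameter, 49 mm tall, standing on the analyser's deck 90 mm behind bore1. Origin: centre of its foot. Leave it.
- spray: small white spray bottle with blue head, 57 mm diameter, 143 mm tall, loose, right of the analyser. Origin: centre of its foot. Leave it.
- timer: white lab timer lying flat, 62 by 70 by 18 mm, loose, on the counter in front of the analyser's left corner. Origin: centre of its underside. Leave it.

How it is judged:
By the outcome, as a careful person would: the job done as asked, in the order asked, and still so for the second after the job is handed in, while the arm keeps its last pose, push and grip.
It also fails if it takes over 72 s, if anything falls off the work surface, if the arm or the gripper's body presses on something with over 40 N, if the wrist force passes 120 N, or if a joint passes its speed limit or range.

ROBOT

A 6-joint arm with a two-finger parallel gripper is mounted at the origin on the work surface. World frame = base frame: x ahead of the robot, y to its left, z up, the work surface at z = 0. Lengths are in m, angles in rad, forces in N, time in s.
With the tool pointing down it reaches from about 0.425 to 1.125 m from the base axis. Payload 14.9 kg.
Tool frame: the origin (TCP) lies midway between the tips of the shut fingers; the grasp point (between the pads) lies 19 mm behind it; z points along the fingers, x is the direction in which the jaws open and shut, and the axes are right-handed (so a half turn about z gives the same grasp; the last joint's range is limited). The gripper opens to 91 mm and grips with 3 to 60 N. Pads are 32 mm wide; open, the fingers measure 118 mm over their backs; the gripper's body (76 mm by 178 mm) begins 60 mm behind the grasp point.
Start: joints at [1.292, 0.379, 1.734, -0, 1.028, -0.033], TCP at [0.17, 0.679, 0.214] pointing down, gripper open.
Joint ranges: [-2.77, 2.77], [-0.74, 2.19], [0, 2.66], [-1.06, 4.2], [0.31, 2.87], [-3.08, 3.08]. Speed limits (rad/s): [1.89, 1.89, 2.39, 3.14, 3.14, 3.14].

INTERFACE

Orientations are given as a 3x3 rotation matrix whose columns are the frame's x, y, z axes.
In Python, from station import manip gives the robot as it stands.
- The arm moves only by the shell command python3 -m pendant 'ROWS' [FORCE]. ROWS is a JSON object of lists of equal length, an entry for each row: "dp": the shift along the tool's x, y, z scaled (see below), a list of three; "twist": the turn, a rotation vector about the tool's x, y, z scaled (see below), a list of three; "grip": the opening, from -1 (shut) to 1 (fully open), so that 0 is half open. A call has exactly 8 rows; each row shifts and turns the commanded pose from where the row before left it, along the tool's axes as they then stand; what a row does not reach is not made up. The controller multiplies each number of a shift by 0.04 m and each number of a turn by 0.12 rad. A row lasts 1/10 s, in which the tool goes at most 50 mm and 8.59 degrees, less where a joint would pass 70% of its speed; a pose out of reach is approached as far as the arm can. A call with a number of a shift or a turn outside -1 to 1 is refused whole. A call with a gripper value outside its range is refused whole. The fingers move at their own pace and stop on an object; FORCE is the grip in N (left out, the last holds). Time passes only in rows, so rows that do not move let the fingers close, or fill a call up. It gives the time, the measured TCP pose, the force and the opening at its end, in the units of the state.
- manip.get_state(): the state, without advancing time (a new reading comes with each control period).
- manip.grab_frame(name): name is "side" or "top"; returns the picture (384x512x3 uint8, red, green, blue); there is no depth.
- manip.camera_model(name): a dict with "K" (3x3 intrinsics, pixels), "origin" and "rotation" of the camera in the world. Camera axes: x right, y down, z forward; pixel columns grow to the right and rows downward; lengths in m; the calibration is good to about 2 mm. A picture is of the moment at which its call begins. camera_model takes no time and is no camera call.
- manip.finish_job(): hands the job in, once; it reports no verdict.
The state is a dict: "time": time; "joints": joint angles; "dq": joint speeds; "joint_torque": joint torques, N m; "eef_pos": TCP position; "tool_rot": TCP orientation; "ft_force": force on the tool from outside, world axes, zero at the start; "torque": the same for the moment, N m; "finger_gap": finger opening in m.
Only numpy, scipy, OpenCV 4.12 (cv2) and the standard library are available. Lean on these libraries where they do the work, as an engineer would, in place of code of your own. Each camera call takes 0.05 s, during which the arm holds its last target.

## Working session

There is one attempt and no reset: what is moved stays moved. The work goes in short steps, Python scripts to look and compute and a shell command to move; the robot and the scene stay as the last step left them, time stands still between calls to the robot, and variables do not carry over. Pictures are saved under pics/ and viewed, and the job is handed in when it is done.

```bash
ls -la; mkdir -p pics; python3 - <<'E'
from station import manip
import cv2,numpy as np
s=manip.get_state()
for k,v in s.items(): print(k,np.round(v,4).tolist())
for n in("side","top"):
    c=manip.camera_model(n); print(n,{k:np.round(v,4).tolist() for k,v in c.items()})
    f=manip.grab_frame(n); cv2.imwrite(f"pics/{n}0.png",f[:,:,::-1])
E
```

```text
total 12
drwxr-xr-x  3 agent agent 4096 Dec  7 05:57 .
drwxr-xr-x 23 root  root  4096 Dec  7 05:57 ..
drwxr-xr-x  2 agent agent 4096 Dec  7 05:57 pics
time 0.0
joints [1.2917, 0.3794, 1.7348, 0.0, 1.0285, -0.0333]
dq [-0.0012, 0.0002, 0.0004, -0.0003, 0.0011, 0.0001]
joint_torque [0.001, -76.3753, -43.4363, 0.065, 0.0427, -0.0001]
eef_pos [0.1702, 0.6786, 0.2133]
tool_rot [[0.2434, 0.9699, -0.0003], [0.9699, -0.2434, -0.001], [-0.0011, -0.0, -1.0]]
ft_force [0.7229, 0.2208, -0.5198]
torque [0.0152, 0.0211, 0.0247]
finger_gap 0.0911
side {'K': [[371.0558, 0.0, 259.2948], [0.0, 371.0558, 189.6912], [0.0, 0.0, 1.0]], 'origin': [0.2149, 0.4463, 0.8461], 'rotation': [[-0.8666, -0.3887, 0.3131], [-0.4991, 0.6722, -0.5468], [0.0021, -0.6301, -0.7765]]}
top {'K': [[484.9786, 0.0, 260.3116], [0.0, 484.9786, 193.838], [0.0, 0.0, 1.0]], 'origin': [0.1668, -0.064, 1.5827], 'rotation': [[0.0951, -0.9699, 0.224], [-0.9955, -0.0931, 0.0195], [0.0019, -0.2249, -0.9744]]}
```

View pics/side0.png

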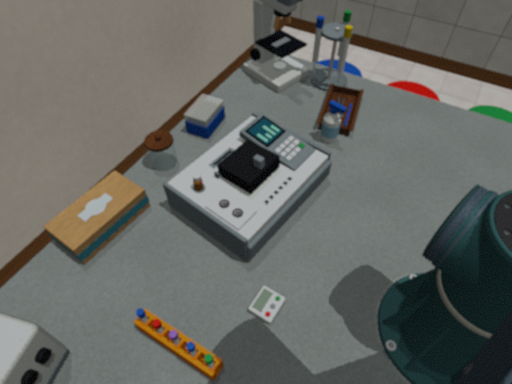

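View pics/top0.png

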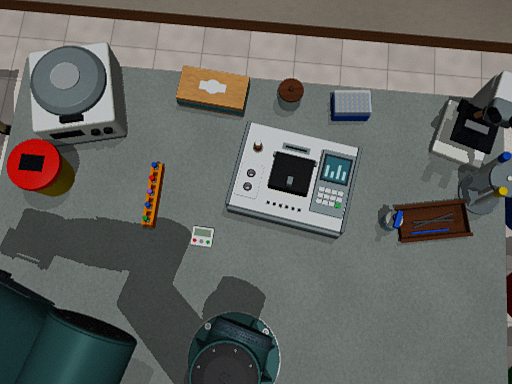

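The side view shows the analyser at about (250,180), with bores near (224,204) and (237,213), the cover grip near (259,160), and the rack from (140,315) to (215,365) with blue caps at about (141,313) and (191,347). In the top view the analyser is at about (292,180) and the rack runs from (157,165) to (148,225). Next I'll zoom in.

```bash
cat > h.py <<'E'
import numpy as np,cv2
from station import manip
CM={n:manip.camera_model(n) for n in("side","top")}
def ray(n,u,v):
    c=CM[n];K=np.array(c["K"]);d=np.array(c["rotation"])@np.linalg.inv(K)@np.array([u,v,1.]);return np.array(c["origin"]),d/np.linalg.norm(d)
def plane(n,u,v,z):
    o,d=ray(n,u,v);return o+d*(z-o[2])/d[2]
def proj(n,p):
    c=CM[n];q=np.array(c["rotation"]).T@(np.asarray(p,float)-np.array(c["origin"]));q=np.array(c["K"])@q;return q[:2]/q[2]
def tri(uvs,uvt):
    o1,d1=ray("side",*uvs);o2,d2=ray("top",*uvt)
    A=np.stack([d1,-d2],1);t=np.linalg.lstsq(A,o2-o1,rcond=None)[0]
    a=o1+d1*t[0];b=o2+d2*t[1];return (a+b)/2,np.linalg.norm(a-b)
def grab(n,f):
    im=manip.grab_frame(n)[:,:,::-1].copy();cv2.imwrite(f"pics/{f}.png",im);return im
def crop(im,x0,y0,x1,y1,k,f):
    cv2.imwrite(f"pics/{f}.png",cv2.resize(im[y0:y1,x0:x1],None,fx=k,fy=k,interpolation=cv2.INTER_CUBIC))
E
python3 - <<'E'
from h import *
s=cv2.imread("pics/side0.png");t=cv2.imread("pics/top0.png")
crop(s,160,105,340,255,4,"s_an");crop(s,125,280,295,385,4,"s_rk")
crop(t,220,115,370,240,5,"t_an");crop(t,130,150,220,255,5,"t_rk")
E
```

```text
(no output)
```

View pics/s_an.png

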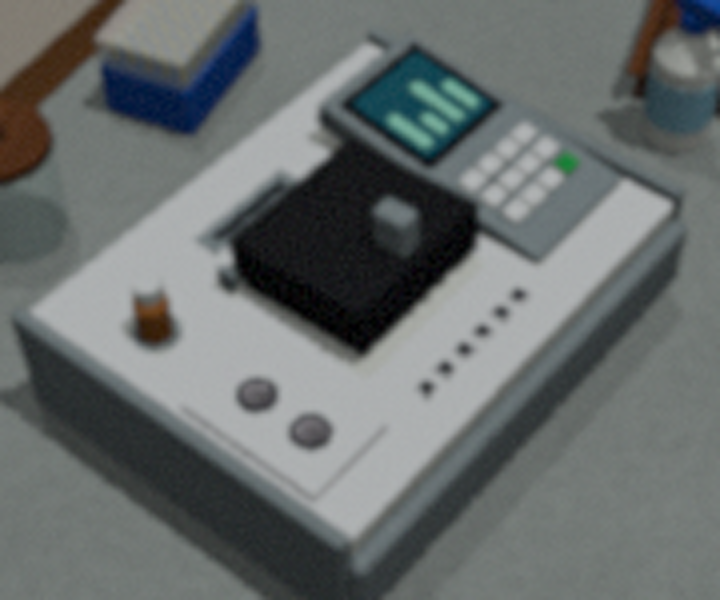

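View pics/s_rk.png

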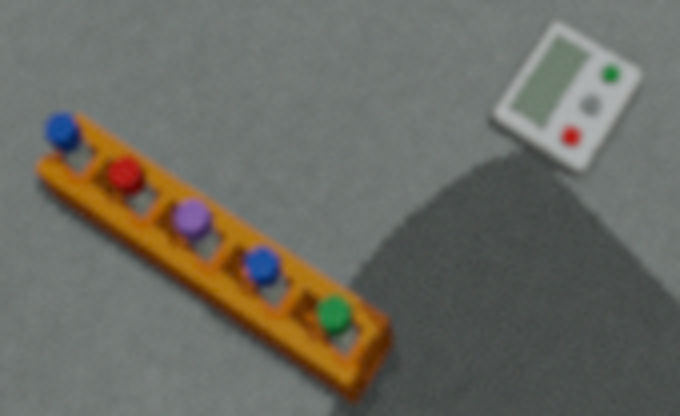

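View pics/t_an.png

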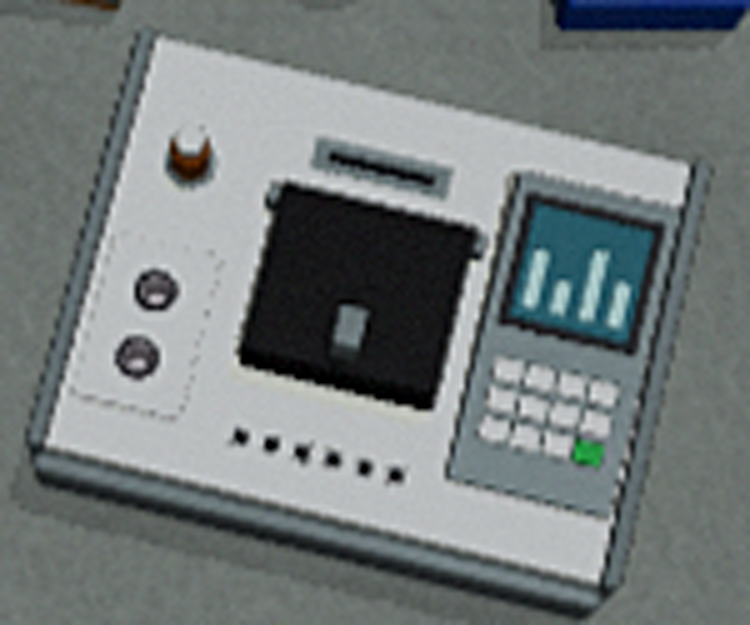

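View pics/t_rk.png

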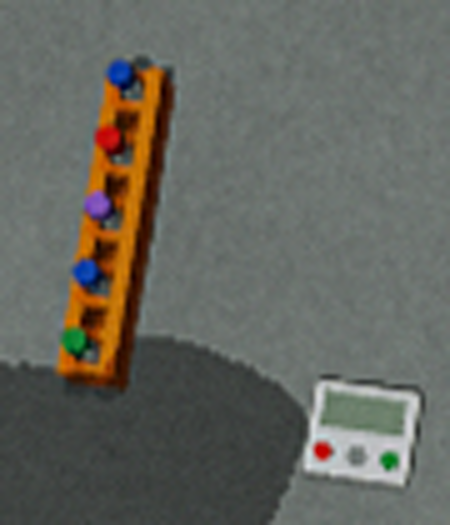

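```bash
cat > m.py <<'E'
from h import *
s=cv2.imread("pics/side0.png");t=cv2.imread("pics/top0.png")
def blobs(im,lo,hi,box,amin=8):
    x0,y0,x1,y1=box;k=4
    c=cv2.resize(im[y0:y1,x0:x1],None,fx=k,fy=k,interpolation=cv2.INTER_CUBIC)
    m=cv2.inRange(cv2.cvtColor(c,cv2.COLOR_BGR2HSV),np.array(lo),np.array(hi))
    n,_,st,ce=cv2.connectedComponentsWithStats(m)
    return [( (ce[i][0]+.5)/k-.5+x0,(ce[i][1]+.5)/k-.5+y0,st[i][4]/k/k,st[i][2]/k,st[i][3]/k) for i in range(1,n) if st[i][4]/k/k>amin]
bs=(130,295,230,385);bt=(138,155,170,232)
P={}
for nm,lo,hi in(("blue",(105,120,60),(125,255,255)),("red",(0,170,90),(6,255,255)),("lav",(126,60,80),(150,255,255)),("green",(55,110,50),(85,255,255))):
    a=blobs(s,lo,hi,bs);b=blobs(t,lo,hi,bt)
    print(nm,np.round(a,1).tolist(),np.round(b,1).tolist())
    for p in a:
        for q in b:
            X,e=tri(p[:2],q[:2])
            if e<.012: print("   ",X.round(4),"gap",e.round(4), "z.078:",plane("side",*p[:2],.078)[:2].round(4),plane("top",*q[:2],.078)[:2].round(4))
E
python3 m.py
python3 - <<'E'
from h import *
from m import blobs,s,t
# bores: dark spots
for n,im,box in(("side",s,(215,192,248,222)),("top",t,(240,165,262,195))):
    k=4;x0,y0,x1,y1=box
    c=cv2.resize(im[y0:y1,x0:x1],None,fx=k,fy=k,interpolation=cv2.INTER_CUBIC)
    g=cv2.cvtColor(c,cv2.COLOR_BGR2GRAY);m=(g<140).astype(np.uint8)
    for ct in cv2.findContours(m,cv2.RETR_EXTERNAL,cv2.CHAIN_APPROX_NONE)[0]:
        if cv2.contourArea(ct)/16>15:
            (u,v),ax,an=cv2.fitEllipse(ct);u=(u+.5)/k-.5+x0;v=(v+.5)/k-.5+y0
            print(n,round(u,2),round(v,2),np.array(ax)/k,plane(n,u,v,.1)[:2].round(4))
E
```

```text
blue [[140.1, 312.6, 54.7, 8.0, 9.2], [190.3, 346.4, 49.8, 7.8, 9.0]] [[153.5, 164.1, 20.5, 5.2, 5.2], [146.9, 204.2, 21.4, 5.5, 6.2]]
    [0.5775 0.3187 0.076 ] gap 0.0023 z.078: [0.5753 0.3186] [0.578  0.3187]
    [0.4445 0.3208 0.076 ] gap 0.0013 z.078: [0.4432 0.321 ] [0.4448 0.3205]
red [[156.0, 323.5, 52.6, 8.2, 8.8]] [[151.3, 177.2, 17.7, 5.0, 5.5]]
    [0.5337 0.3196 0.0753] gap 0.002 z.078: [0.5315 0.3198] [0.534  0.3194]
lav [[172.8, 334.6, 60.1, 8.5, 9.5], [189.2, 344.8, 8.4, 9.0, 8.8]] [[149.0, 190.6, 21.1, 5.5, 5.2]]
    [0.4887 0.3203 0.0772] gap 0.0017 z.078: [0.4875 0.3202] [0.4893 0.3204]
green [[208.3, 358.6, 49.1, 7.2, 9.0]] [[144.5, 217.9, 19.0, 5.5, 4.8]]
    [0.4003 0.3218 0.0764] gap 0.0013 z.078: [0.3992 0.322 ] [0.4006 0.3216]
blue [[140.1, 312.6, 54.7, 8.0, 9.2], [190.3, 346.4, 49.8, 7.8, 9.0]] [[153.5, 164.1, 20.5, 5.2, 5.2], [146.9, 204.2, 21.4, 5.5, 6.2]]
    [0.5775 0.3187 0.076 ] gap 0.0023 z.078: [0.5753 0.3186] [0.578  0.3187]
    [0.4445 0.3208 0.076 ] gap 0.0013 z.078: [0.4432 0.321 ] [0.4448 0.3205]
red [[156.0, 323.5, 52.6, 8.2, 8.8]] [[151.3, 177.2, 17.7, 5.0, 5.5]]
    [0.5337 0.3196 0.0753] gap 0.002 z.078: [0.5315 0.3198] [0.534  0.3194]
lav [[172.8, 334.6, 60.1, 8.5, 9.5], [189.2, 344.8, 8.4, 9.0, 8.8]] [[149.0, 190.6, 21.1, 5.5, 5.2]]
    [0.4887 0.3203 0.0772] gap 0.0017 z.078: [0.4875 0.3202] [0.4893 0.3204]
green [[208.3, 358.6, 49.1, 7.2, 9.0]] [[144.5, 217.9, 19.0, 5.5, 4.8]]
    [0.4003 0.3218 0.0764] gap 0.0013 z.078: [0.3992 0.322 ] [0.4006 0.3216]
side 216.88 219.68 [3.9860065  7.87318945] [0.558  0.0538]
side 237.21 212.51 [ 9.29376602 11.06388855] [0.5266 0.011 ]
side 223.8 203.37 [ 8.9571352  10.81465721] [0.5708 0.004 ]
top 246.97 186.06 [8.73485088 8.86717892] [0.5287 0.0099]
top 250.64 172.64 [8.40351677 8.95998287] [0.5734 0.0028]
```

```bash
python3 - <<'E'
from h import *
s=cv2.imread("pics/side0.png");t=cv2.imread("pics/top0.png")
a=cv2.resize(s[148:178,245:275],None,fx=13,fy=13,interpolation=cv2.INTER_CUBIC)
b=cv2.resize(t[170:200,275:305],None,fx=13,fy=13,interpolation=cv2.INTER_CUBIC)
o=np.hstack([a,b]);o=np.clip(o.astype(float)*1.6,0,255).astype(np.uint8)
cv2.imwrite("pics/hz.png",o)
a=cv2.resize(s[130:200,210:290],None,fx=5,fy=5,interpolation=cv2.INTER_CUBIC)
b=cv2.resize(t[145:205,260:325],None,fx=6,fy=6,interpolation=cv2.INTER_CUBIC)
o=np.zeros((360,800,3),np.uint8);o[:350,:400]=a;o[:360,405:795]=b
o=np.clip(o.astype(float)*2,0,255).astype(np.uint8)
cv2.imwrite("pics/hood.png",o)
E
```

```text
(no output)
```

View pics/hz.png

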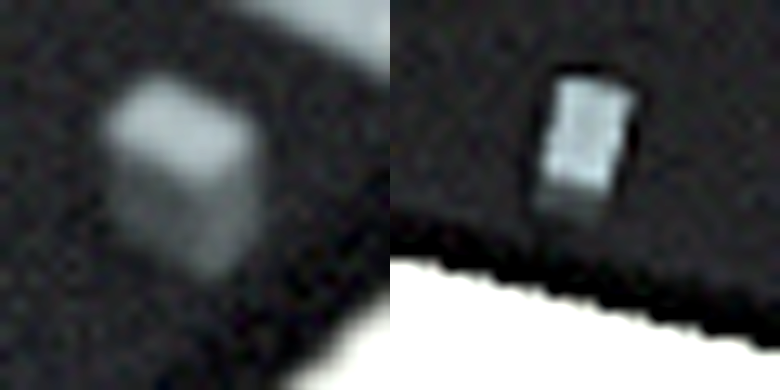

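View pics/hood.png

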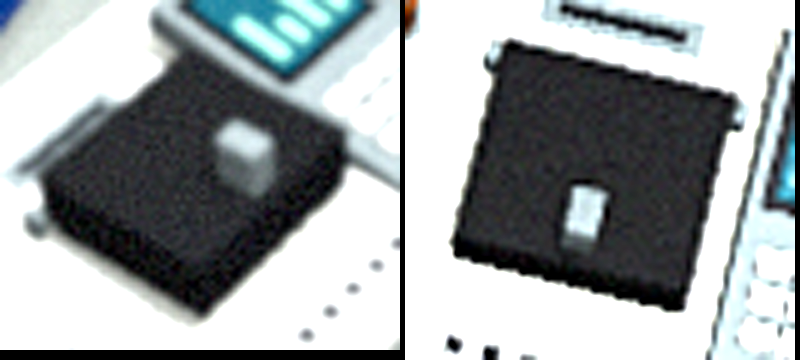

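```bash
python3 - <<'E'
from h import *
c=lambda x,y,k,x0,y0:((x+.5)/k-.5+x0,(y+.5)/k-.5+y0)
H,e=tri((258.54,157.23),(289.69,179.88));print("handle",H.round(4),e.round(4),plane("side",258.54,157.23,.169)[:2].round(4),plane("top",289.69,179.88,.169)[:2].round(4))
L=c(492-405,57,6,260,145);R=c(740-405,115,6,260,145);Ls=c(37,222,5,210,130)
X,e=tri(Ls,L);print("pinL",X.round(4),e.round(4))
pl,pr=plane("top",*L,.109),plane("top",*R,.109);d=pl-pr;print("pins top",pl.round(4),pr.round(4),((pl+pr)/2).round(4),"yaw",np.arctan2(-d[0],d[1]))
# deck corners from crop t_an (k5,220,115), white deck
for nm,x,y in(("FL",45,452),("FR",598,580),("RL",155,38),("RR",690,165)):
    print(nm,plane("top",*c(x,y,5,220,115),.095)[:2].round(4))
# side deck corners
for nm,x,y in(("RL",32,312),("FL",350,535),("FR",670,208)):
    print("s",nm,plane("side",*c(x,y,4,160,105),.095)[:2].round(4))
# hood bottom edges etc top
for nm,x,y,z in(("rl",505,42,.139),("rr",735,95,.139),("fl",458,240,.139),("fr",685,293,.139)):
    print(nm,plane("top",*c(x-405,y,6,260,145),z)[:2].round(4))
# LED dots/front? bottom row dots in both
E
```

```text
handle [ 0.5422 -0.1198  0.1706] 0.0013 [ 0.5423 -0.1211] [ 0.5432 -0.1197]
pinL [ 0.6394 -0.0661  0.1044] 0.002
pins top [ 0.6389 -0.0657  0.109 ] [ 0.6196 -0.1988  0.109 ] [ 0.6292 -0.1323  0.109 ] yaw -0.1444897502781352
FL [0.4637 0.0612]
FR [ 0.4159 -0.2884]
RL [0.7444 0.0201]
RR [ 0.6909 -0.3315]
s RL [0.7397 0.018 ]
s FL [0.4688 0.0598]
s FR [ 0.4123 -0.2818]
rl [ 0.6381 -0.0717]
rr [ 0.6209 -0.1927]
fl [ 0.5301 -0.0571]
fr [ 0.5135 -0.1747]
```

```bash
cat > go.py <<'E'
import sys,numpy as np
from station import manip
# go.py x y z yawdeg(of tool x axis, world): prints turn units, then dp units in the axes after the turn
def go(x,y,z,yaw):
    s=manip.get_state();R=np.array(s["tool_rot"]);p=np.array(s["eef_pos"])
    cy=np.degrees(np.arctan2(R[1,0],R[0,0]));tw=-(yaw-cy+180)%360-180 if False else -(((yaw-cy)+180)%360-180)
    a=np.radians(yaw);Rn=np.array([[np.cos(a),np.sin(a),0],[np.sin(a),-np.cos(a),0],[0,0,-1]])
    d=np.array([x,y,z])-p
    print("t",round(s["time"],2),"pos",p.round(4),"yaw",cy.round(2),"zax",R[:,2].round(4),"gap",round(s["finger_gap"],4),"F",np.round(s["ft_force"],1))
    print("twist z units",round(np.radians(tw)/.12,3)," dp units after turn",(Rn.T@d/.04).round(3)," now-axes",(R.T@d/.04).round(3))
if __name__=="__main__": go(*map(float,sys.argv[1:5]))
E
python3 go.py 0.5775 0.3187 0.11 89
```

```text
t 0.1 pos [0.1702 0.6786 0.2133] yaw 75.92 zax [-3.e-04 -9.e-04 -1.e+00] gap 0.0911 F [ 0.8  0.  -0.1]
twist z units -1.903  dp units after turn [-8.819 10.337  2.584]  now-axes [-6.247 12.065  2.589]
```

```bash
python3 -m pendant '{"dp":[[0,0,0],[0,0,0],[-0.64,0.74,0],[-0.64,0.74,0],[-0.64,0.74,0],[-0.64,0.74,0],[-0.64,0.74,0],[-0.64,0.74,0]],"twist":[[0,0,-0.95],[0,0,-0.95],[0,0,0],[0,0,0],[0,0,0],[0,0,0],[0,0,0],[0,0,0]],"grip":[0,0,0,0,0,0,0,0]}' 20; python3 go.py 0.5775 0.3187 0.11 89
```

```text
time: 0.9
eef_pos: [0.3461, 0.5209, 0.2137]
tool_rot: [[0.018, 1.0, -0.0], [1.0, -0.018, -0.0], [-0.0, -0.0, -1.0]]
ft_force: [0.6, 0.4, 0.2]
finger_gap: 0.0454
t 0.9 pos [0.3461 0.5209 0.2137] yaw 88.99 zax [-2.e-04 -3.e-04 -1.e+00] gap 0.0454 F [0.6 0.4 0.2]
twist z units -0.002  dp units after turn [-4.953  5.873  2.593]  now-axes [-4.951  5.875  2.593]
```

```bash
python3 -m pendant '{"dp":[[-0.71,0.84,0.37],[-0.71,0.84,0.37],[-0.71,0.84,0.37],[-0.71,0.84,0.37],[-0.71,0.84,0.37],[-0.71,0.84,0.37],[-0.71,0.84,0.37],[0,0,0]],"twist":[[0,0,0],[0,0,0],[0,0,0],[0,0,0],[0,0,0],[0,0,0],[0,0,0],[0,0,0]],"grip":[0,0,0,0,0,0,0,0]}' 20; python3 go.py 0.5775 0.3187 0.057 89; python3 - <<'E'
from h import *
a=grab("side","s1");b=grab("top","t1");crop(a,90,240,260,370,4,"s1c");crop(b,110,110,210,240,5,"t1c")
E
```

```text
time: 1.7
eef_pos: [0.5789, 0.3157, 0.1082]
tool_rot: [[0.021, 1.0, -0.002], [1.0, -0.021, -0.001], [-0.001, -0.002, -1.0]]
ft_force: [-0.2, 0.0, 0.9]
finger_gap: 0.0458
t 1.7 pos [0.5789 0.3157 0.1082] yaw 88.78 zax [-0.0017 -0.0013 -1.    ] gap 0.0458 F [-0.2  0.   0.9]
twist z units -0.032  dp units after turn [ 0.074 -0.037  1.279]  now-axes [ 0.075 -0.035  1.279]
```

View pics/s1c.png

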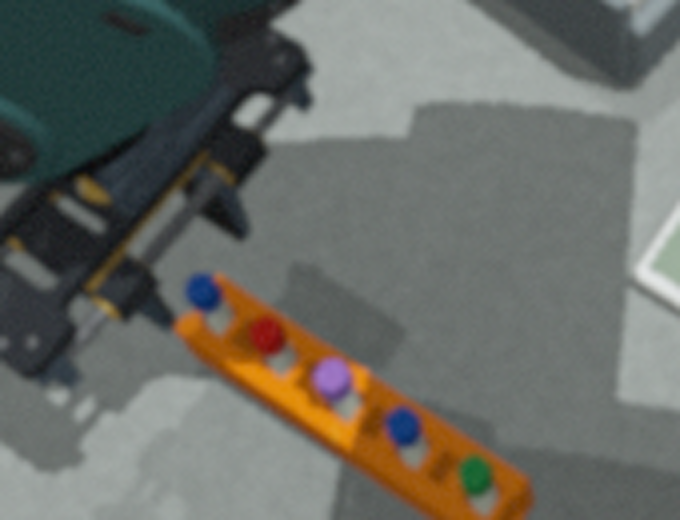

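View pics/t1c.png

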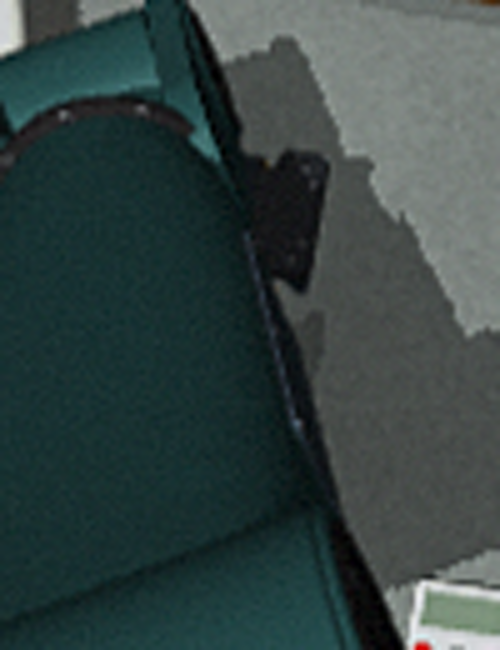

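```bash
python3 - <<'E'
from h import *
from station import manip
s=manip.get_state();p=np.array(s["eef_pos"]);R=np.array(s["tool_rot"])
for d in(-.023,0,.023):
    q=p+R[:,0]*d;print(d,((proj("side",q)-[90,240])*4).round(1))
E
python3 -m pendant '{"dp":[[0.037,-0.018,0.05],[0.037,-0.018,0.2],[0,0,0.3],[0,0,0.3],[0,0,0.3],[0,0,0.12],[0,0,0],[0,0,0]],"twist":[[0,0,0],[0,0,0],[0,0,0],[0,0,0],[0,0,0],[0,0,0],[0,0,0],[0,0,0]],"grip":[0,0,0,0,0,0,0,0]}' 20; python3 go.py 0.5775 0.3187 0.057 89; python3 - <<'E'
from h import *
a=grab("side","s2");crop(a,90,240,260,370,4,"s2c")
E
```

```text
-0.023 [213.9 228.2]
0 [183.  265.3]
0.023 [151.  303.7]
time: 2.6
eef_pos: [0.5756, 0.3223, 0.0596]
tool_rot: [[0.018, 1.0, 0.0], [1.0, -0.018, 0.0], [0.0, 0.0, -1.0]]
ft_force: [0.6, -0.6, 0.1]
finger_gap: 0.0456
t 2.6 pos [0.5756 0.3223 0.0596] yaw 88.98 zax [ 0.  0. -1.] gap 0.0456 F [ 0.6 -0.6  0.1]
twist z units -0.003  dp units after turn [-0.089  0.05   0.065]  now-axes [-0.089  0.05   0.065]
```

View pics/s2c.png

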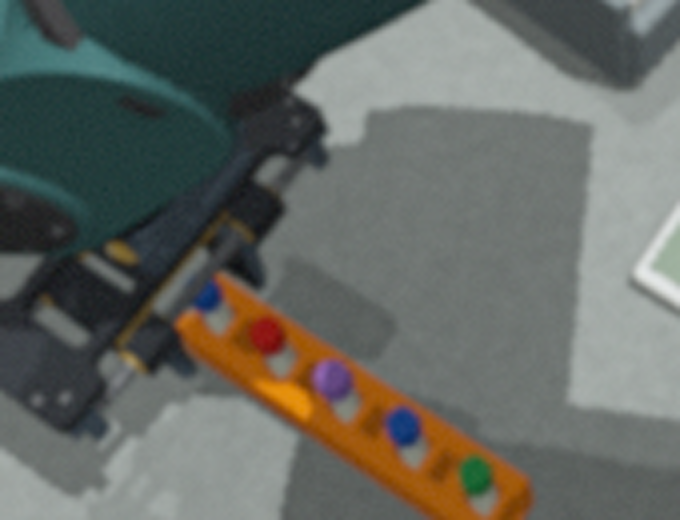

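```bash
python3 -m pendant '{"dp":[[-0.09,0.05,0.065],[0,0,0],[0,0,0],[0,0,0],[0,0,0],[0,0,0],[0,0,0],[0,0,0]],"twist":[[0,0,0],[0,0,0],[0,0,0],[0,0,0],[0,0,0],[0,0,0],[0,0,0],[0,0,0]],"grip":[0,0,-0.5,-1,-1,-1,-1,-1]}' 20; python3 go.py 0.5775 0.3187 0.057 89
```

```text
time: 3.45
eef_pos: [0.5774, 0.3187, 0.057]
tool_rot: [[0.018, 1.0, 0.0], [1.0, -0.018, 0.0], [0.0, 0.0, -1.0]]
ft_force: [-0.5, 0.0, 1.7]
finger_gap: 0.0154
t 3.45 pos [0.5774 0.3187 0.057 ] yaw 88.98 zax [ 1.e-04  1.e-04 -1.e+00] gap 0.0154 F [-0.5  0.   1.7]
twist z units -0.002  dp units after turn [-0.     0.003 -0.001]  now-axes [-0.     0.003 -0.001]
```

```bash
python3 -m pendant '{"dp":[[0,0,-0.2],[0,0,-0.5],[0,0,-0.6],[0,0,-0.6],[0,0,-0.6],[0,0,-0.5],[0,0,-0.2],[0,0,0]],"twist":[[0,0,0],[0,0,0],[0,0,0],[0,0,0],[0,0,0],[0,0,0],[0,0,0],[0,0,0]],"grip":[-1,-1,-1,-1,-1,-1,-1,-1]}' 20; python3 go.py 0.5721 0.0034 0.185 81.6
```

```text
time: 4.25
eef_pos: [0.5778, 0.3189, 0.1862]
tool_rot: [[0.018, 1.0, 0.002], [1.0, -0.018, 0.001], [0.001, 0.002, -1.0]]
ft_force: [0.6, 0.7, -0.4]
finger_gap: 0.0155
t 4.25 pos [0.5778 0.3189 0.1862] yaw 88.98 zax [ 1.8e-03  9.0e-04 -1.0e+00] gap 0.0155 F [ 0.6  0.7 -0.4]
twist z units 1.074  dp units after turn [-7.823  1.01   0.029]  now-axes [-7.888e+00 -3.000e-03  2.200e-02]
```

```bash
python3 -m pendant '{"dp":[[0,0,0],[0,0,0],[-0.4,0.05,0],[-0.8,0.1,0],[-0.95,0.125,0],[-0.95,0.125,0],[-0.95,0.125,0],[-0.95,0.125,0]],"twist":[[0,0,0.537],[0,0,0.537],[0,0,0],[0,0,0],[0,0,0],[0,0,0],[0,0,0],[0,0,0]],"grip":[-1,-1,-1,-1,-1,-1,-1,-1]}' 20; python3 -m pendant '{"dp":[[-0.9,0.115,0],[-0.8,0.1,0],[-0.6,0.08,0],[-0.4,0.05,0],[-0.12,0.015,0],[0,0,0],[0,0,0],[0,0,0]],"twist":[[0,0,0],[0,0,0],[0,0,0],[0,0,0],[0,0,0],[0,0,0],[0,0,0],[0,0,0]],"grip":[-1,-1,-1,-1,-1,-1,-1,-1]}' 20; python3 go.py 0.5721 0.0034 0.163 81.6;python3 - <<'E'
from h import *
a=grab("side","s3");b=grab("top","t3");crop(a,150,110,350,260,4,"s3c");crop(b,200,110,350,230,5,"t3c")
E
```

```text
time: 5.05
eef_pos: [0.5728, 0.1147, 0.184]
tool_rot: [[0.144, 0.99, -0.001], [0.99, -0.144, -0.0], [-0.0, -0.001, -1.0]]
ft_force: [1.5, -0.7, -0.4]
finger_gap: 0.0147
time: 5.85
eef_pos: [0.5716, 0.0041, 0.1848]
tool_rot: [[0.145, 0.989, -0.0], [0.989, -0.145, 0.0], [0.0, -0.0, -1.0]]
ft_force: [-0.4, 0.1, 0.1]
finger_gap: 0.0153
t 5.85 pos [0.5716 0.0041 0.1848] yaw 81.66 zax [-1.e-04  1.e-04 -1.e+00] gap 0.0153 F [-0.4  0.1  0.1]
twist z units 0.009  dp units after turn [-0.016  0.015  0.546]  now-axes [-0.016  0.015  0.546]
```

View pics/s3c.png

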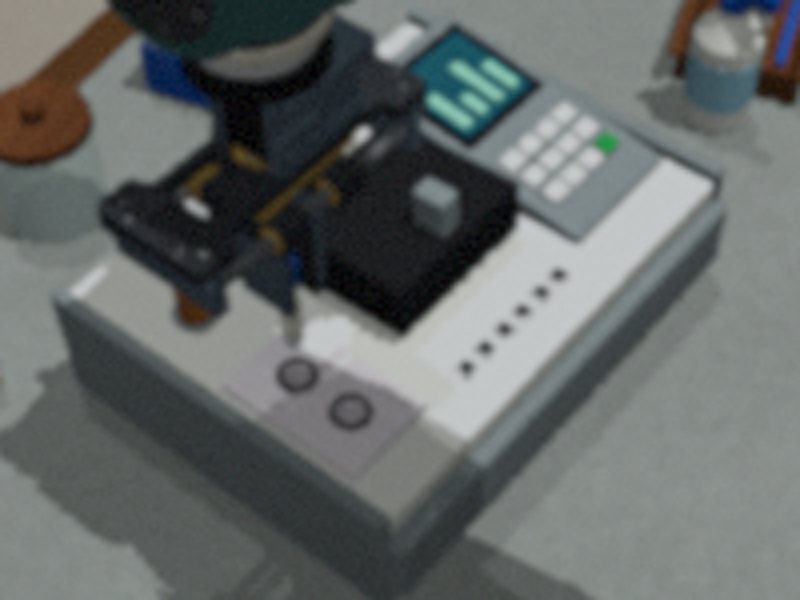

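View pics/t3c.png

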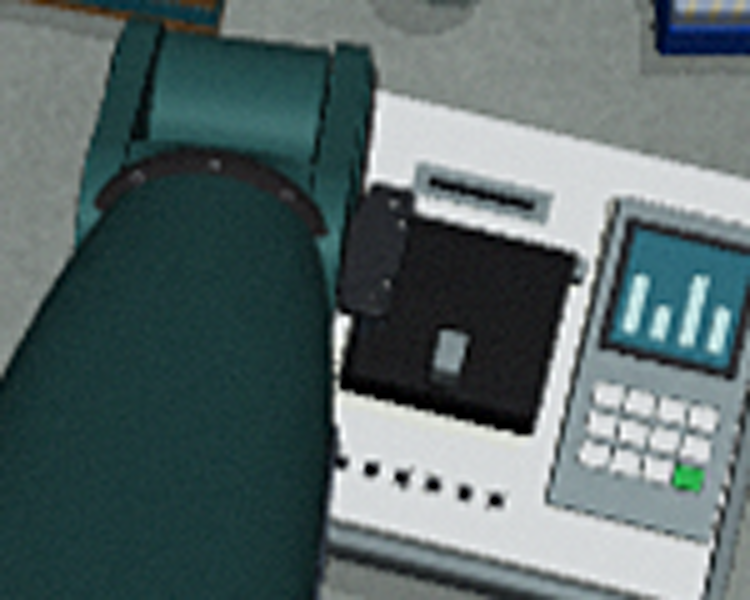

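```bash
python3 -m pendant '{"dp":[[0,0,0.15],[0,0,0.3],[0,0,0.15],[0,0,0.05],[0,0,0],[0,0,0],[0,0,0],[0,0,0]],"twist":[[0,0,0],[0,0,0],[0,0,0],[0,0,0],[0,0,0],[0,0,0],[0,0,0],[0,0,0]],"grip":[-1,-1,-1,-1,-1,-1,-1,-1]}' 20;python3 - <<'E'
from h import *
a=grab("side","s4");crop(a,205,165,255,222,12,"s4c")
p=np.array(manip.get_state()["eef_pos"])
pp=lambda q:((proj("side",q)-[205,165]+.5)*12-.5).round(1)
print("axis cap..foot pred",pp(p+[0,0,.0]),pp(p-[0,0,.041]),pp(p-[0,0,.051]),"bore",pp([.5708,.004,.1]))
E
```

```text
time: 6.75
eef_pos: [0.5718, 0.0033, 0.1592]
tool_rot: [[0.146, 0.989, 0.0], [0.989, -0.146, -0.0], [0.0, 0.0, -1.0]]
ft_force: [0.6, 0.4, -0.3]
finger_gap: 0.0152
axis cap..foot pred [207.6 282.9] [222.8 408.7] [226.3 438.1] bore [231. 466.]
```

View pics/s4c.png

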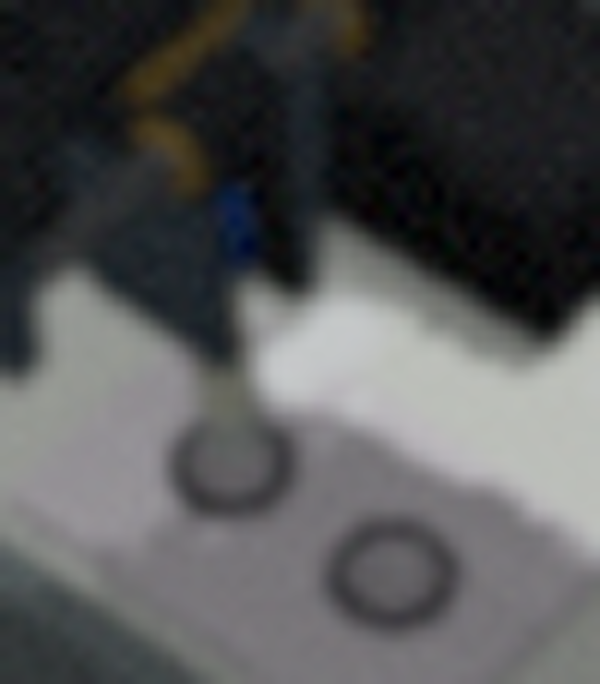

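```bash
python3 - <<'E'
from h import *
a=cv2.imread("pics/s4.png")[190:212,212:250].astype(float)
a=np.clip((a-60)*2.2,0,255).astype(np.uint8)
cv2.imwrite("pics/s4d.png",cv2.resize(a,None,fx=20,fy=20,interpolation=cv2.INTER_CUBIC))
E
```

```text
(no output)
```

View pics/s4d.png

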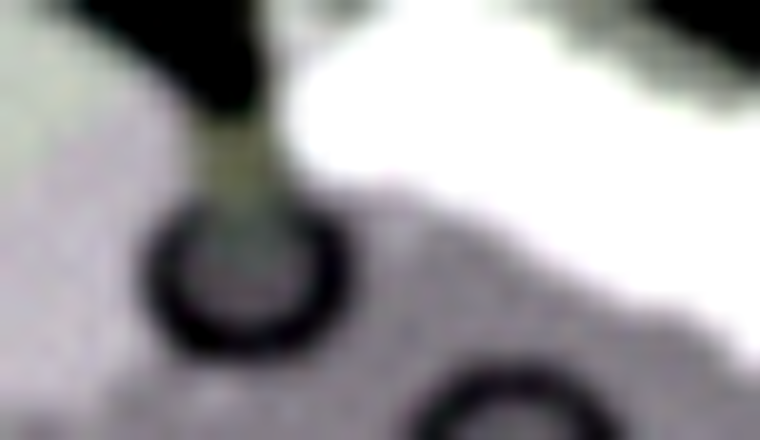

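```bash
python3 -m pendant '{"dp":[[0,0,0.1],[0,0,0.15],[0,0,0.15],[0,0,0.1],[0,0,0.05],[0,0,0],[0,0,0],[0,0,0]],"twist":[[0,0,0],[0,0,0],[0,0,0],[0,0,0],[0,0,0],[0,0,0],[0,0,0],[0,0,0]],"grip":[-1,-1,-1,-1,-1,-1,-1,-1]}' 20;python3 go.py 0.5718 0.0033 0.111 81.6; python3 - <<'E'
from h import *
a=grab("side","s5")[165:222,205:255].astype(float)
a=np.clip((a-20)*2,0,255).astype(np.uint8)
cv2.imwrite("pics/s5d.png",cv2.resize(a,None,fx=12,fy=12,interpolation=cv2.INTER_CUBIC))
E
```

```text
time: 7.6
eef_pos: [0.5717, 0.0033, 0.1371]
tool_rot: [[0.146, 0.989, 0.0], [0.989, -0.146, -0.0], [-0.0, 0.0, -1.0]]
ft_force: [-0.1, -0.4, -0.4]
finger_gap: 0.0152
t 7.6 pos [0.5717 0.0033 0.1371] yaw 81.6 zax [ 2.e-04 -0.e+00 -1.e+00] gap 0.0152 F [-0.1 -0.4 -0.4]
twist z units -0.0  dp units after turn [0.001 0.003 0.652]  now-axes [0.001 0.003 0.652]
```

View pics/s5d.png

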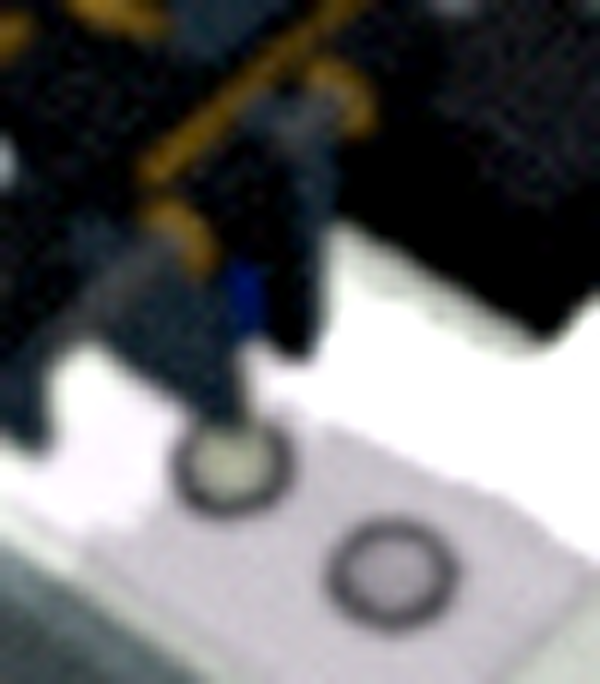

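```bash
python3 -m pendant '{"dp":[[0,0,0.1],[0,0,0.15],[0,0,0.15],[0,0,0.1],[0,0,0.07],[0,0,0.04],[0,0,0],[0,0,0]],"twist":[[0,0,0],[0,0,0],[0,0,0],[0,0,0],[0,0,0],[0,0,0],[0,0,0],[0,0,0]],"grip":[-1,-1,-1,-1,-1,-1,-1,-1]}' 20;python3 go.py 0.5718 0.0033 0.111 81.6
```

```text
time: 8.45
eef_pos: [0.5716, 0.0033, 0.1126]
tool_rot: [[0.146, 0.989, 0.0], [0.989, -0.146, -0.0], [-0.0, 0.0, -1.0]]
ft_force: [-0.1, -0.7, -1.5]
finger_gap: 0.0154
t 8.45 pos [0.5716 0.0033 0.1126] yaw 81.6 zax [ 0. -0. -1.] gap 0.0154 F [-0.1 -0.7 -1.5]
twist z units -0.001  dp units after turn [0.001 0.004 0.039]  now-axes [0.001 0.004 0.039]
```

```bash
python3 -m pendant '{"dp":[[0,0,0.03],[0,0,0.02],[0,0,0.01],[0,0,0],[0,0,0],[0,0,0],[0,0,0],[0,0,0]],"twist":[[0,0,0],[0,0,0],[0,0,0],[0,0,0],[0,0,0],[0,0,0],[0,0,0],[0,0,0]],"grip":[-1,-1,-1,-1,-1,-1,-1,-1]}' 20
```

```text
time: 9.25
eef_pos: [0.5722, 0.0033, 0.1108]
tool_rot: [[0.146, 0.989, 0.001], [0.989, -0.146, -0.0], [0.0, 0.001, -1.0]]
ft_force: [-0.8, 0.1, 6.9]
finger_gap: 0.0151
```

```bash
python3 -m pendant '{"dp":[[0,0,0],[0,0,0],[0,0,0],[0,0,-0.2],[0,0,-0.5],[0,0,-0.6],[0,0,-0.6],[0,0,-0.1]],"twist":[[0,0,0],[0,0,0],[0,0,0],[0,0,0],[0,0,0],[0,0,0],[0,0,0],[0,0,0]],"grip":[-0.1,-0.1,-0.1,-0.1,-0.1,-0.1,-0.1,-0.1]}' 20;python3 go.py 0.4445 0.3208 0.185 89; python3 - <<'E'
from h import *
a=grab("side","s6");crop(a,170,130,270,230,6,"s6c")
E
```

```text
time: 10.05
eef_pos: [0.573, 0.0033, 0.1933]
tool_rot: [[0.146, 0.989, 0.004], [0.989, -0.146, -0.0], [0.0, 0.004, -1.0]]
ft_force: [-0.1, -0.1, 0.1]
finger_gap: 0.0405
t 10.05 pos [0.573  0.0033 0.1933] yaw 81.6 zax [ 4.e-03 -1.e-04 -1.e+00] gap 0.0405 F [-0.1 -0.1  0.1]
twist z units -1.077  dp units after turn [ 7.881 -3.351  0.207]  now-axes [ 7.383 -4.339  0.193]
```

View pics/s6c.png

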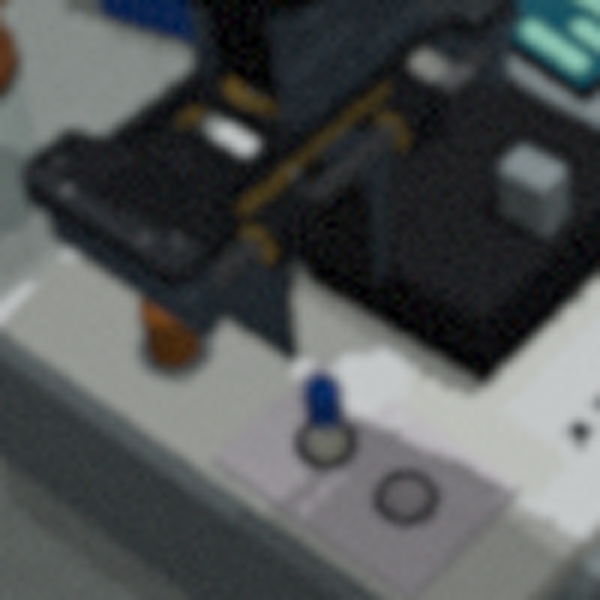

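The first tube stands home in the rear bore, with its cap at about (322,395) in the crop and the reagent bottle untouched. Next is the second blue tube.

```bash
python3 -m pendant '{"dp":[[0,0,0],[0.5,-0.2,0],[0.9,-0.38,0],[0.9,-0.38,0],[0.9,-0.38,0],[0.9,-0.38,0],[0.9,-0.38,0],[0.9,-0.38,0]],"twist":[[0,0,-0.95],[0,0,-0.127],[0,0,0],[0,0,0],[0,0,0],[0,0,0],[0,0,0],[0,0,0]],"grip":[-0.1,-0.1,0,0,0,0,0,0]}' 20; python3 -m pendant '{"dp":[[0.7,-0.3,0.3],[0.6,-0.26,0.5],[0.4,-0.17,0.5],[0.2,-0.08,0.4],[0,0,0.1],[0,0,0],[0,0,0],[0,0,0]],"twist":[[0,0,0],[0,0,0],[0,0,0],[0,0,0],[0,0,0],[0,0,0],[0,0,0],[0,0,0]],"grip":[0,0,0,0,0,0,0,0]}' 20;python3 go.py 0.4445 0.3208 0.057 89
```

```text
time: 10.9
eef_pos: [0.4756, 0.2422, 0.1893]
tool_rot: [[0.018, 1.0, -0.001], [1.0, -0.018, -0.0], [-0.0, -0.001, -1.0]]
ft_force: [0.8, 0.5, 0.5]
finger_gap: 0.0454
time: 11.7
eef_pos: [0.4465, 0.3173, 0.1189]
tool_rot: [[0.018, 1.0, 0.001], [1.0, -0.018, 0.001], [0.001, 0.001, -1.0]]
ft_force: [-0.5, -0.5, 0.5]
finger_gap: 0.0456
t 11.7 pos [0.4465 0.3173 0.1189] yaw 88.95 zax [ 1.e-03  6.e-04 -1.e+00] gap 0.0456 F [-0.5 -0.5  0.5]
twist z units -0.007  dp units after turn [ 0.086 -0.051  1.549]  now-axes [ 0.085 -0.053  1.549]
```

```bash
python3 -m pendant '{"dp":[[0.085,-0.052,0.1],[0,0,0.3],[0,0,0.4],[0,0,0.4],[0,0,0.25],[0,0,0.1],[0,0,0],[0,0,0]],"twist":[[0,0,0],[0,0,0],[0,0,0],[0,0,0],[0,0,0],[0,0,0],[0,0,0],[0,0,0]],"grip":[0,0,0,0,0,0,0,0]}' 20;python3 go.py 0.4445 0.3208 0.057 89
```

```text
time: 12.5
eef_pos: [0.444, 0.3212, 0.0564]
tool_rot: [[0.017, 1.0, 0.0], [1.0, -0.017, 0.0], [0.0, 0.0, -1.0]]
ft_force: [0.9, -0.3, 0.0]
finger_gap: 0.0455
t 12.5 pos [0.444  0.3212 0.0564] yaw 89.0 zax [ 3.e-04  2.e-04 -1.e+00] gap 0.0455 F [ 0.9 -0.3  0. ]
twist z units 0.0  dp units after turn [-0.011  0.013 -0.014]  now-axes [-0.011  0.013 -0.014]
```

```bash
python3 -m pendant '{"dp":[[-0.011,0.013,-0.014],[0,0,0],[0,0,0],[0,0,0],[0,0,-0.2],[0,0,-0.5],[0,0,-0.7],[0,0,-0.7]],"twist":[[0,0,0],[0,0,0],[0,0,0],[0,0,0],[0,0,0],[0,0,0],[0,0,0],[0,0,0]],"grip":[-0.5,-1,-1,-1,-1,-1,-1,-1]}' 20;python3 -m pendant '{"dp":[[0,0,-0.6],[0,0,-0.4],[0,0,-0.1],[0,0,0],[0,0,0],[0,0,0],[0,0,0],[0,0,0]],"twist":[[0,0,0],[0,0,0],[0,0,0],[0,0,0],[0,0,0.5],[0,0,0.574],[0,0,0],[0,0,0]],"grip":[-1,-1,-1,-1,-1,-1,-1,-1]}' 20;python3 go.py 0.5277 0.0104 0.185 81.6
```

```text
time: 13.3
eef_pos: [0.4441, 0.3205, 0.142]
tool_rot: [[0.017, 1.0, -0.0], [1.0, -0.017, -0.0], [-0.0, -0.0, -1.0]]
ft_force: [-0.3, -0.8, -0.5]
finger_gap: 0.0149
time: 14.1
eef_pos: [0.4439, 0.3204, 0.1839]
tool_rot: [[0.144, 0.99, -0.001], [0.99, -0.144, -0.001], [-0.001, -0.001, -1.0]]
ft_force: [0.4, -0.5, -0.3]
finger_gap: 0.0147
t 14.1 pos [0.4439 0.3204 0.1839] yaw 81.73 zax [-1.1e-03 -7.0e-04 -1.0e+00] gap 0.0147 F [ 0.4 -0.5 -0.3]
twist z units 0.019  dp units after turn [-7.361  3.205 -0.028]  now-axes [-7.368  3.188 -0.025]
```

```bash
python3 -m pendant '{"dp":[[-0.3,0.13,0],[-0.6,0.26,0],[-0.85,0.37,0],[-0.85,0.37,0],[-0.85,0.37,0],[-0.85,0.37,0],[-0.85,0.37,0],[-0.85,0.37,0]],"twist":[[0,0,0.019],[0,0,0],[0,0,0],[0,0,0],[0,0,0],[0,0,0],[0,0,0],[0,0,0]],"grip":[-1,-1,-1,-1,-1,-1,-1,-1]}' 20;python3 -m pendant '{"dp":[[-0.6,0.26,0],[-0.45,0.2,0.1],[-0.25,0.11,0.2],[-0.07,0.03,0.2],[0,0,0.1],[0,0,0],[0,0,0],[0,0,0]],"twist":[[0,0,0],[0,0,0],[0,0,0],[0,0,0],[0,0,0],[0,0,0],[0,0,0],[0,0,0]],"grip":[-1,-1,-1,-1,-1,-1,-1,-1]}' 20;python3 go.py 0.5273 0.0100 0.159 81.6
```

```text
time: 14.9
eef_pos: [0.5119, 0.0656, 0.1846]
tool_rot: [[0.147, 0.989, -0.0], [0.989, -0.147, -0.0], [-0.0, -0.0, -1.0]]
ft_force: [0.3, 0.6, 0.1]
finger_gap: 0.0153
time: 15.7
eef_pos: [0.5277, 0.0106, 0.1609]
tool_rot: [[0.147, 0.989, 0.0], [0.989, -0.147, 0.0], [0.0, 0.0, -1.0]]
ft_force: [0.6, 0.5, 0.3]
finger_gap: 0.0153
t 15.7 pos [0.5277 0.0106 0.1609] yaw 81.54 zax [ 4.e-04  0.e+00 -1.e+00] gap 0.0153 F [0.6 0.5 0.3]
twist z units -0.009  dp units after turn [-0.017 -0.008  0.049]  now-axes [-0.017 -0.008  0.049]
```

```bash
python3 -m pendant '{"dp":[[-0.017,-0.008,0.049],[0,0,0],[0,0,0],[0,0,0],[0,0,0],[0,0,0],[0,0,0],[0,0,0]],"twist":[[0,0,0],[0,0,0],[0,0,0],[0,0,0],[0,0,0],[0,0,0],[0,0,0],[0,0,0]],"grip":[-1,-1,-1,-1,-1,-1,-1,-1]}' 20;python3 - <<'E'
from h import *
a=grab("side","s7")[180:230,212:262].astype(float)
a=np.clip((a-40)*2,0,255).astype(np.uint8)
cv2.imwrite("pics/s7d.png",cv2.resize(a,None,fx=12,fy=12,interpolation=cv2.INTER_CUBIC))
p=np.array(manip.get_state()["eef_pos"]);print(p)
pp=lambda q:((proj("side",q)-[212,180]+.5)*12-.5).round(1)
print("axis cap..foot pred",pp(p),pp(p-[0,0,.041]),pp(p-[0,0,.051]),pp(p-[0,0,.059]))
E
```

```text
time: 16.5
eef_pos: [0.5272, 0.0094, 0.1587]
tool_rot: [[0.148, 0.989, 0.0], [0.989, -0.148, 0.0], [0.0, 0.0, -1.0]]
ft_force: [-0.4, -0.7, 0.1]
finger_gap: 0.0151
[0.52720036 0.00945688 0.15874854]
axis cap..foot pred [296.5 213.9] [305.8 338.1] [308.  367.1] [309.7 389.9]
```

View pics/s7d.png

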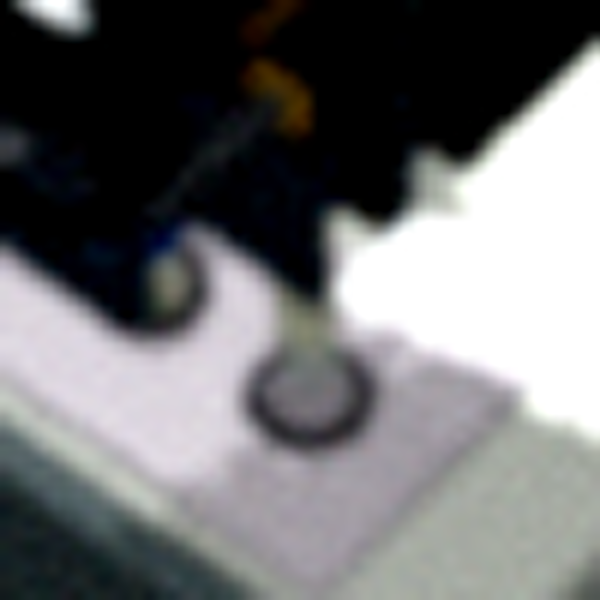

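Aligned: the tube axis is at about u=308 against the bore centre at (310,393) in the crop. Inserting.

```bash
python3 -m pendant '{"dp":[[0,0,0.1],[0,0,0.15],[0,0,0.15],[0,0,0.15],[0,0,0.15],[0,0,0.1],[0,0,0],[0,0,0]],"twist":[[0,0,0],[0,0,0],[0,0,0],[0,0,0],[0,0,0],[0,0,0],[0,0,0],[0,0,0]],"grip":[-1,-1,-1,-1,-1,-1,-1,-1]}' 20;python3 go.py 0.5273 0.0095 0.111 81.6
```

```text
time: 17.35
eef_pos: [0.5272, 0.0095, 0.1267]
tool_rot: [[0.148, 0.989, -0.0], [0.989, -0.148, 0.0], [-0.0, -0.0, -1.0]]
ft_force: [-0.1, 0.5, -0.8]
finger_gap: 0.0155
t 17.35 pos [0.5272 0.0095 0.1267] yaw 81.49 zax [-1.e-04  0.e+00 -1.e+00] gap 0.0155 F [-0.1  0.5 -0.8]
twist z units -0.016  dp units after turn [0.001 0.001 0.393]  now-axes [0.001 0.001 0.393]
```

```bash
python3 -m pendant '{"dp":[[0,0,0.1],[0,0,0.15],[0,0,0.1],[0,0,0.05],[0,0,0.015],[0,0,0],[0,0,0],[0,0,0]],"twist":[[0,0,0],[0,0,0],[0,0,0],[0,0,0],[0,0,0],[0,0,0],[0,0,0],[0,0,0]],"grip":[-1,-1,-1,-1,-1,-1,-1,-1]}' 20
```

```text
time: 18.15
eef_pos: [0.5278, 0.0094, 0.1106]
tool_rot: [[0.148, 0.989, 0.001], [0.989, -0.148, -0.0], [0.0, 0.001, -1.0]]
ft_force: [-1.7, 1.0, 8.3]
finger_gap: 0.0156
```

```bash
python3 -m pendant '{"dp":[[0,0,0],[0,0,0],[0,0,0],[0,0,-0.2],[0,0,-0.5],[0,0,-0.7],[0,0,-0.7],[0,0,-0.5]],"twist":[[0,0,0],[0,0,0],[0,0,0],[0,0,0],[0,0,0],[0,0,0],[0,0,0],[0,0,0]],"grip":[-0.1,-0.1,-0.1,-0.1,-0.1,-0.1,-0.1,-0.1]}' 20;python3 go.py 0.5428 -0.1202 0.215 81.6
```

```text
time: 18.95
eef_pos: [0.5276, 0.0094, 0.2164]
tool_rot: [[0.148, 0.989, 0.002], [0.989, -0.148, -0.0], [0.0, 0.002, -1.0]]
ft_force: [0.5, 0.2, 0.1]
finger_gap: 0.0408
t 18.95 pos [0.5276 0.0094 0.2164] yaw 81.49 zax [ 1.6e-03 -1.0e-04 -1.0e+00] gap 0.0408 F [0.5 0.2 0.1]
twist z units -0.016  dp units after turn [-3.15   0.849  0.036]  now-axes [-3.149  0.855  0.037]
```

```bash
python3 -m pendant '{"dp":[[-0.3,0.08,0],[-0.7,0.19,0],[-0.8,0.22,0],[-0.7,0.19,0],[-0.5,0.135,0],[-0.15,0.04,0],[0,0,0],[0,0,0]],"twist":[[0,0,0],[0,0,0],[0,0,0],[0,0,0],[0,0,0],[0,0,0],[0,0,0],[0,0,0]],"grip":[-0.1,-0.1,-0.1,-0.1,-0.1,-0.1,-0.1,-0.1]}' 20;python3 go.py 0.5428 -0.1202 0.15 81.6; python3 - <<'E'
from h import *
a=grab("side","s8");b=grab("top","t8");crop(a,180,100,310,230,4,"s8c");crop(b,220,115,370,240,5,"t8c")
E
```

```text
time: 19.75
eef_pos: [0.542, -0.1197, 0.2138]
tool_rot: [[0.148, 0.989, -0.001], [0.989, -0.148, 0.0], [0.0, -0.001, -1.0]]
ft_force: [-0.1, 1.4, -0.1]
finger_gap: 0.0412
t 19.75 pos [ 0.542  -0.1197  0.2138] yaw 81.49 zax [-6.e-04  3.e-04 -1.e+00] gap 0.0412 F [-0.1  1.4 -0.1]
twist z units -0.016  dp units after turn [-0.009  0.021  1.594]  now-axes [-0.009  0.022  1.594]
```

View pics/s8c.png

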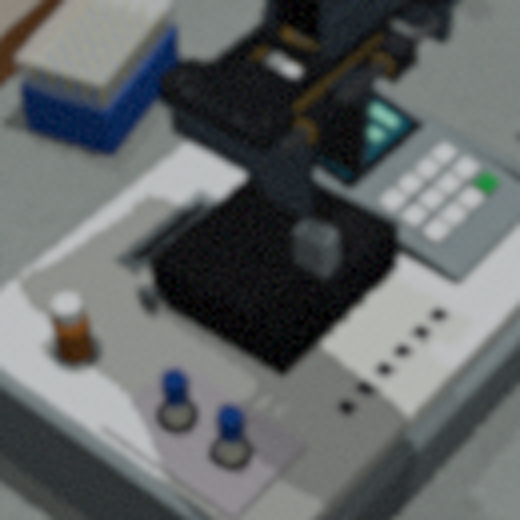

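View pics/t8c.png

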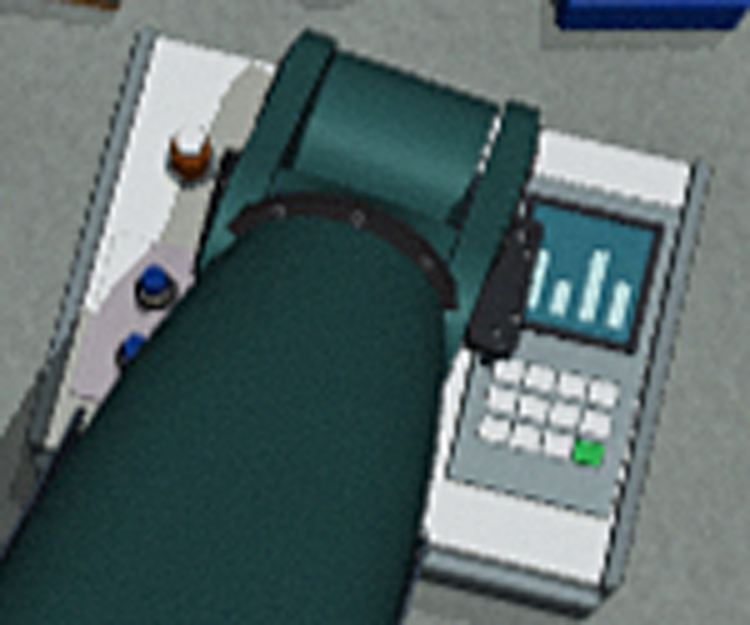

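Both blue tubes stand in their bores, with caps in the side crop at about (175,385) and (232,420). Next I'll grip the cover handle.

```bash
python3 -m pendant '{"dp":[[-0.009,0.021,0.15],[0,0,0.4],[0,0,0.5],[0,0,0.35],[0,0,0.15],[0,0,0.045],[0,0,0],[0,0,0]],"twist":[[0,0,0],[0,0,0],[0,0,0],[0,0,0],[0,0,0],[0,0,0],[0,0,0],[0,0,0]],"grip":[-0.1,-0.1,-0.1,-0.1,-0.1,-0.1,-0.1,-0.1]}' 12;python3 go.py 0.5428 -0.1202 0.15 81.6;  python3 - <<'E'
from h import *
a=grab("side","s9");crop(a,215,120,305,195,8,"s9c")
E
```

```text
time: 20.65
eef_pos: [0.5436, -0.1208, 0.151]
tool_rot: [[0.148, 0.989, 0.001], [0.989, -0.148, -0.0], [-0.0, 0.001, -1.0]]
ft_force: [-0.3, 0.0, -0.1]
finger_gap: 0.0409
t 20.65 pos [ 0.5436 -0.1208  0.151 ] yaw 81.49 zax [ 9.e-04 -3.e-04 -1.e+00] gap 0.0409 F [-0.3  0.  -0.1]
twist z units -0.016  dp units after turn [ 0.012 -0.022  0.025]  now-axes [ 0.012 -0.022  0.025]
```

View pics/s9c.png

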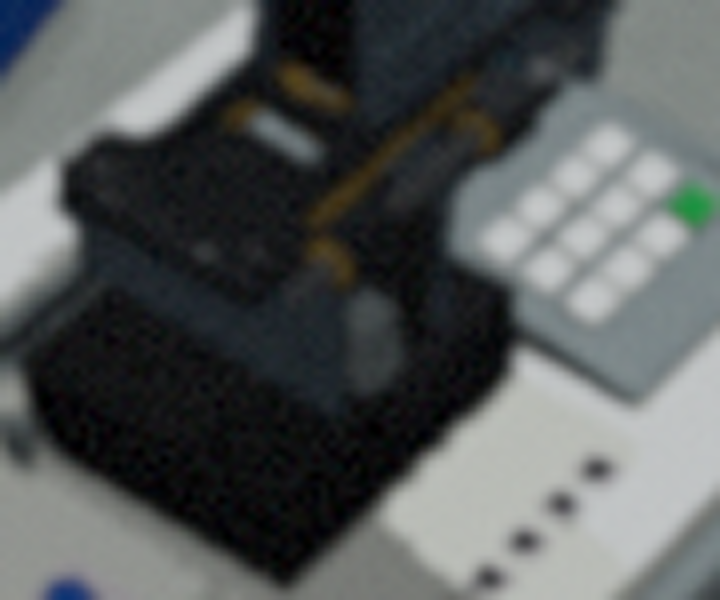

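```bash
python3 -m pendant '{"dp":[[0.012,-0.022,0.025],[0,0,0],[0,0,0],[0,0,0],[0,0,0],[0,0,0],[0,0,0],[0,0,0]],"twist":[[0,0,0],[0,0,0],[0,0,0],[0,0,0],[0,0,0],[0,0,0],[0,0,0],[0,0,0]],"grip":[-0.3,-0.6,-1,-1,-1,-1,-1,-1]}' 12; python3 - <<'E'
import numpy as np
f0,u0=.089,.052
th=np.concatenate([[0,.06,.16],np.arange(.28,1.79,.125)])
F=f0*np.cos(th)-u0*np.sin(th);U=f0*np.sin(th)+u0*np.cos(th)
for i in range(1,len(th)): print(i,th[i].round(3),"y",round((F[i-1]-F[i])/.04,3),"z",round(-(U[i]-U[i-1])/.04,3),"cum mm",((F[0]-F[i])*1e3).round(1),((U[i]-U[0])*1e3).round(1))
E
```

```text
time: 21.5
eef_pos: [0.5424, -0.1198, 0.1494]
tool_rot: [[0.148, 0.989, 0.0], [0.989, -0.148, 0.001], [0.001, -0.0, -1.0]]
ft_force: [-0.1, 5.8, 1.8]
finger_gap: 0.0184
1 0.06 y 0.082 z -0.131 cum mm 3.3 5.2
2 0.16 y 0.154 z -0.207 cum mm 9.4 13.5
3 0.28 y 0.21 z -0.226 cum mm 17.8 22.6
4 0.405 y 0.246 z -0.207 cum mm 27.7 30.9
5 0.53 y 0.27 z -0.175 cum mm 38.5 37.9
6 0.655 y 0.29 z -0.14 cum mm 50.1 43.5
7 0.78 y 0.305 z -0.103 cum mm 62.3 47.6
8 0.905 y 0.316 z -0.064 cum mm 74.9 50.1
9 1.03 y 0.321 z -0.024 cum mm 87.8 51.1
10 1.155 y 0.321 z 0.016 cum mm 100.6 50.4
11 1.28 y 0.317 z 0.056 cum mm 113.3 48.2
12 1.405 y 0.307 z 0.095 cum mm 125.6 44.4
13 1.53 y 0.293 z 0.133 cum mm 137.3 39.0
14 1.655 y 0.274 z 0.168 cum mm 148.3 32.3
15 1.78 y 0.251 z 0.201 cum mm 158.3 24.3
```

```bash
python3 -m pendant '{"dp":[[0.02,0,0],[0,0.08,-0.13],[0,0.15,-0.21],[0,0.21,-0.23],[0,0.25,-0.21],[0,0,0],[0,0,0],[0,0,0]],"twist":[[0,0,0],[0,0,0],[0,0,0],[0,0,0],[0,0,0],[0,0,0],[0,0,0],[0,0,0]],"grip":[-1,-1,-1,-1,-1,-1,-1,-1]}' 12; python3 - <<'E'
from h import *
a=grab("side","s10");b=grab("top","t10");crop(a,180,90,310,220,4,"s10c")
E
```

```text
time: 22.3
eef_pos: [0.5702, -0.1239, 0.1812]
tool_rot: [[0.148, 0.989, 0.001], [0.989, -0.148, -0.001], [-0.001, 0.001, -1.0]]
ft_force: [-2.5, -5.4, 4.6]
finger_gap: 0.0179
```

View pics/s10c.png

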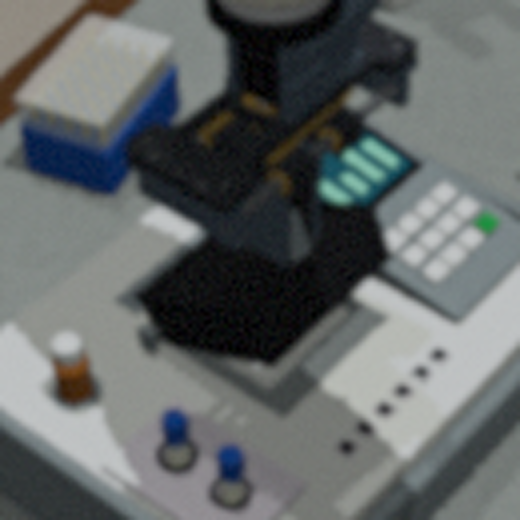

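```bash
python3 -m pendant '{"dp":[[-0.01,0.27,-0.175],[0,0.29,-0.14],[0,0.305,-0.105],[0,0.315,-0.065],[0,0.32,-0.025],[0,0,0],[0,0,0],[0,0,0]],"twist":[[0,0,0],[0,0,0],[0,0,0],[0,0,0],[0,0,0],[0,0,0],[0,0,0],[0,0,0]],"grip":[-1,-1,-1,-1,-1,-1,-1,-1]}' 12; python3 - <<'E'
from h import *
a=grab("side","s11");crop(a,180,70,310,200,4,"s11c")
E
```

```text
time: 23.2
eef_pos: [0.6301, -0.1331, 0.2015]
tool_rot: [[0.148, 0.989, 0.002], [0.989, -0.148, -0.001], [-0.001, 0.002, -1.0]]
ft_force: [1.1, -4.9, 1.8]
finger_gap: 0.0178
```

View pics/s11c.png

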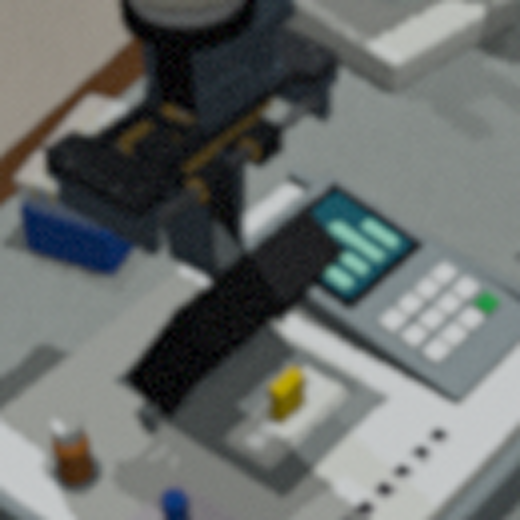

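The cover is at about 1.0 rad, and the yellow grip is visible at about (287,393) in the crop. Continuing past upright.

```bash
python3 -m pendant '{"dp":[[-0.012,0.32,0.015],[0,0.315,0.055],[0,0.305,0.095],[0,0.295,0.135],[0,0.275,0.17],[0,0.25,0.2],[0,0,0],[0,0,0]],"twist":[[0,0,0],[0,0,0],[0,0,0],[0,0,0],[0,0,0],[0,0,0],[0,0,0],[0,0,0]],"grip":[-1,-1,-1,-1,-1,-1,-1,-1]}' 12; python3 - <<'E'
from h import *
a=grab("side","s12");crop(a,180,70,310,200,4,"s12c")
E
```

```text
time: 24.05
eef_pos: [0.7008, -0.144, 0.1743]
tool_rot: [[0.148, 0.989, 0.003], [0.989, -0.148, -0.001], [-0.0, 0.003, -1.0]]
ft_force: [4.9, -4.6, 1.3]
finger_gap: 0.0182
```

View pics/s12c.png

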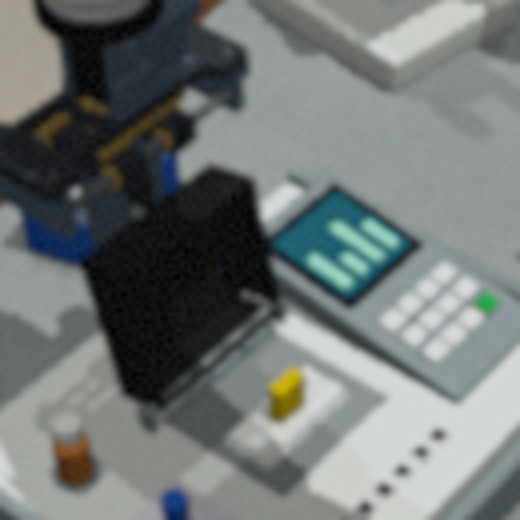

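```bash
python3 -m pendant '{"dp":[[0,0,0],[0,0,0],[0,0,0],[0,0,-0.2],[0,0,-0.6],[0,0,-0.9],[0,0,-0.9],[0,0,-0.5]],"twist":[[0,0,0],[0,0,0],[0,0,0],[0,0,0],[0,0,0],[0,0,0],[0,0,0],[0,0,0]],"grip":[-0.1,-0.1,-0.1,-0.1,-0.1,-0.1,-0.1,-0.1]}' 12; python3 - <<'E'
from h import *
a=grab("side","s13");b=grab("top","t13");crop(a,180,70,330,220,4,"s13c");crop(b,220,115,370,240,5,"t13c")
E
```

```text
time: 24.9
eef_pos: [0.6995, -0.1437, 0.3022]
tool_rot: [[0.148, 0.989, 0.003], [0.989, -0.148, -0.001], [-0.0, 0.004, -1.0]]
ft_force: [-0.3, 0.1, 0.0]
finger_gap: 0.0408
```

View pics/s13c.png

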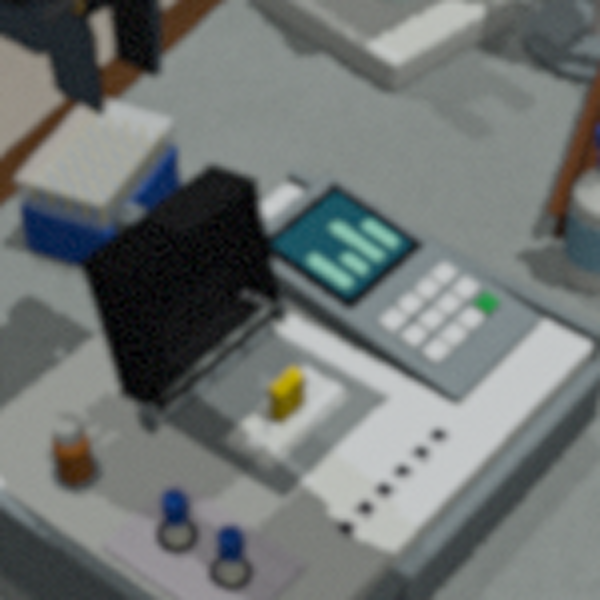

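View pics/t13c.png

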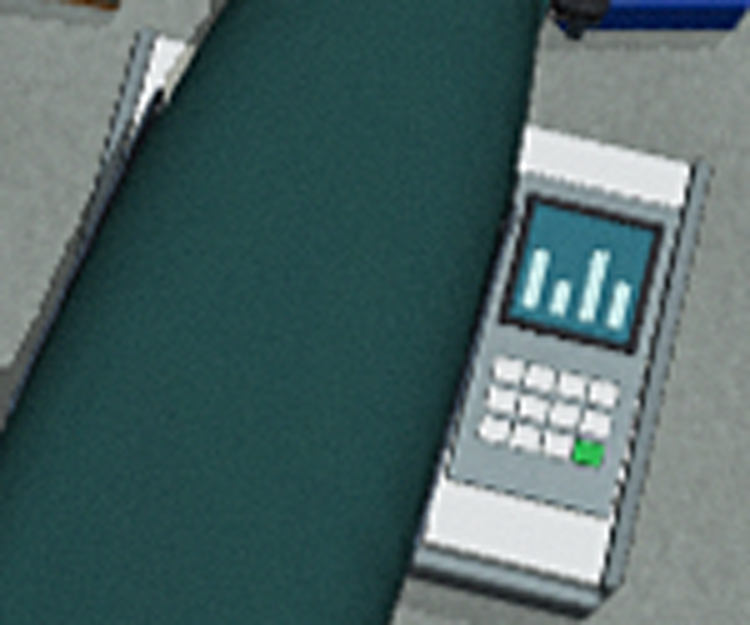

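```bash
python3 -m pendant '{"dp":[[-0.5,-0.1,0],[-0.9,-0.2,0],[-0.95,-0.2,0],[-0.95,-0.2,0],[-0.95,-0.2,0],[-0.9,-0.2,0],[-0.5,-0.1,0],[0,0,0]],"twist":[[0,0,0],[0,0,0],[0,0,0],[0,0,0],[0,0,0],[0,0,0],[0,0,0],[0,0,0]],"grip":[-0.1,-0.1,-0.1,-0.1,-0.1,-0.1,-0.1,-0.1]}' 12; python3 - <<'E'
from h import *
a=grab("side","s14");b=grab("top","t14");crop(a,220,140,280,200,10,"s14c");crop(b,260,140,320,200,10,"t14c")
E
```

```text
time: 25.8
eef_pos: [0.6161, -0.3623, 0.2969]
tool_rot: [[0.151, 0.989, -0.001], [0.989, -0.151, 0.001], [0.0, -0.001, -1.0]]
ft_force: [-0.2, 0.5, -0.2]
finger_gap: 0.0414
```

View pics/s14c.png

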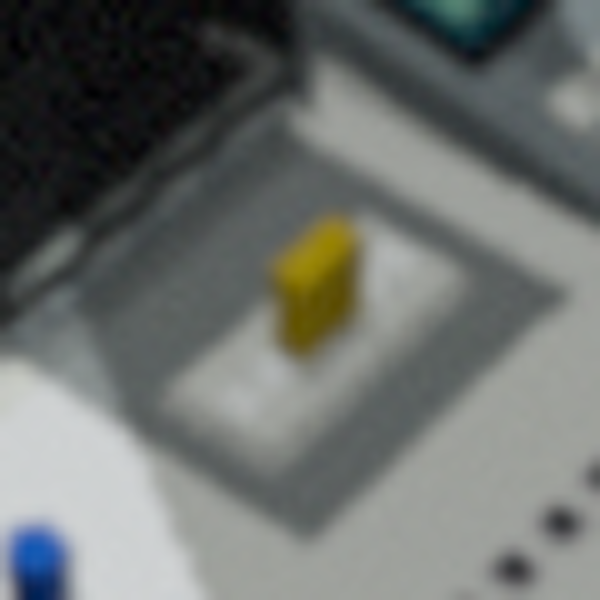

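View pics/t14c.png

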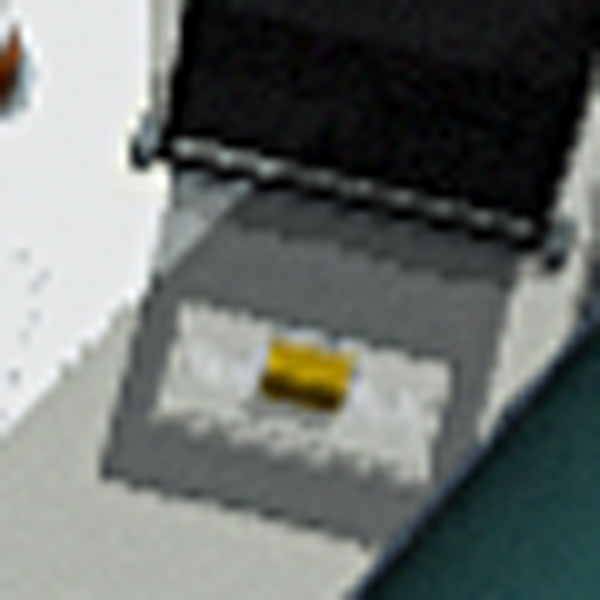

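```bash
python3 - <<'E'
from h import *
c=lambda x,y,k,x0,y0:((x+.5)/k-.5+x0,(y+.5)/k-.5+y0)
S=c(317,251,10,220,140);T=c(309,362,10,260,140)
X,e=tri(S,T);print("grip top",X.round(4),e.round(4),plane("side",*S,.131)[:2].round(4),plane("top",*T,.131)[:2].round(4))
fl=[plane("top",*c(x,y,10,260,140),.099) for x,y in((178,303),(452,362),(430,480),(155,415))]
fs=[plane("side",*c(x,y,10,220,140),.099) for x,y in((160,390),(375,210),(465,275),(262,470))]
print(np.mean(fl,0).round(4),np.mean(fs,0).round(4))
for f in(fl,fs): print([np.linalg.norm(f[i]-f[(i+1)%4]).round(4) for i in range(4)])
d=fl[0]-fl[1];print("yaw",np.arctan2(-d[0],d[1]));d=fl[3]-fl[2];print("yaw",np.arctan2(-d[0],d[1]))
E
python3 go.py 0.567 -0.122 0.297 81.6
```

```text
grip top [ 0.5667 -0.1229  0.1273] 0.0022 [ 0.5637 -0.12  ] [ 0.5668 -0.1224]
[ 0.5663 -0.1227  0.099 ] [ 0.5637 -0.1193  0.099 ]
[np.float64(0.0888), np.float64(0.0392), np.float64(0.089), np.float64(0.0375)]
[np.float64(0.087), np.float64(0.0346), np.float64(0.0875), np.float64(0.0391)]
yaw -0.12455317340013047
yaw -0.14406891542863817
t 25.9 pos [ 0.6173 -0.3598  0.2973] yaw 81.45 zax [-9.e-04  8.e-04 -1.e+00] gap 0.0406 F [-0.2  0.8  0.6]
twist z units -0.022  dp units after turn [ 5.698 -2.113  0.008]  now-axes [ 5.693 -2.128  0.014]
```

```bash
python3 -m pendant '{"dp":[[0.5,-0.19,0],[0.9,-0.34,0],[0.95,-0.36,0],[0.95,-0.36,0],[0.95,-0.36,0],[0.9,-0.34,0],[0.45,-0.17,0],[0.1,-0.04,0]],"twist":[[0,0,-0.01],[0,0,0],[0,0,0],[0,0,0],[0,0,0],[0,0,0],[0,0,0],[0,0,0]],"grip":[0,0,0,0,0,0,0,0]}' 12; python3 go.py 0.5655 -0.1225 0.14 81.6
```

```text
time: 26.7
eef_pos: [0.5655, -0.1194, 0.2982]
tool_rot: [[0.144, 0.99, 0.0], [0.99, -0.144, 0.0], [0.0, 0.0, -1.0]]
ft_force: [-0.2, -0.4, -0.1]
finger_gap: 0.0457
t 26.7 pos [ 0.5655 -0.1194  0.2982] yaw 81.72 zax [ 0.e+00  1.e-04 -1.e+00] gap 0.0457 F [-0.2 -0.4 -0.1]
twist z units 0.017  dp units after turn [-0.076  0.011  3.955]  now-axes [-0.076  0.011  3.955]
```

```bash
python3 -m pendant '{"dp":[[-0.04,0.01,0.3],[-0.04,0,0.6],[0,0,0.8],[0,0,0.8],[0,0,0.7],[0,0,0.5],[0,0,0.2],[0,0,0.05]],"twist":[[0,0,0.01],[0,0,0],[0,0,0],[0,0,0],[0,0,0],[0,0,0],[0,0,0],[0,0,0]],"grip":[0,0,0,0,0,0,0,0]}' 12; python3 go.py 0.5655 -0.1225 0.104 81.6; python3 - <<'E'
from h import *
a=grab("side","s15");crop(a,210,100,290,200,6,"s15c")
E
```

```text
time: 27.5
eef_pos: [0.5653, -0.1257, 0.1388]
tool_rot: [[0.149, 0.989, -0.002], [0.989, -0.149, 0.0], [0.0, -0.002, -1.0]]
ft_force: [-0.3, -0.5, 1.1]
finger_gap: 0.0456
t 27.5 pos [ 0.5653 -0.1257  0.1388] yaw 81.44 zax [-1.7e-03  4.0e-04 -1.0e+00] gap 0.0456 F [-0.3 -0.5  1.1]
twist z units -0.023  dp units after turn [ 0.08  -0.006  0.871]  now-axes [ 0.08  -0.005  0.871]
```

View pics/s15c.png

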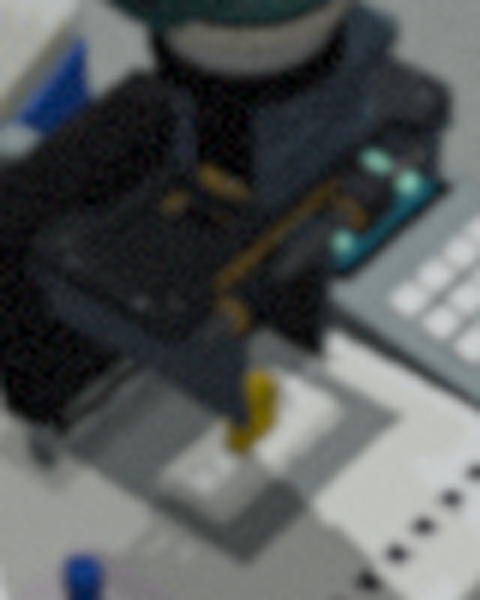

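```bash
python3 -m pendant '{"dp":[[0.08,0,0],[0,0,0.15],[0,0,0.25],[0,0,0.25],[0,0,0.15],[0,0,0.06],[0,0,0],[0,0,0]],"twist":[[0,0,-0.02],[0,0,0],[0,0,0],[0,0,0],[0,0,0],[0,0,0],[0,0,0],[0,0,0]],"grip":[0,0,0,0,0,0,0,0]}' 12; python3 go.py 0.5655 -0.1225 0.104 81.6; python3 - <<'E'
from h import *
a=grab("side","s16");crop(a,210,100,290,200,6,"s16c")
E
```

```text
time: 28.35
eef_pos: [0.5663, -0.1218, 0.1059]
tool_rot: [[0.146, 0.989, 0.0], [0.989, -0.146, -0.0], [-0.0, 0.0, -1.0]]
ft_force: [0.1, -0.0, 0.1]
finger_gap: 0.0454
t 28.35 pos [ 0.5663 -0.1218  0.1059] yaw 81.62 zax [ 2.e-04 -1.e-04 -1.e+00] gap 0.0454 F [ 0.1 -0.   0.1]
twist z units 0.004  dp units after turn [-0.019 -0.017  0.047]  now-axes [-0.019 -0.017  0.047]
```

View pics/s16c.png

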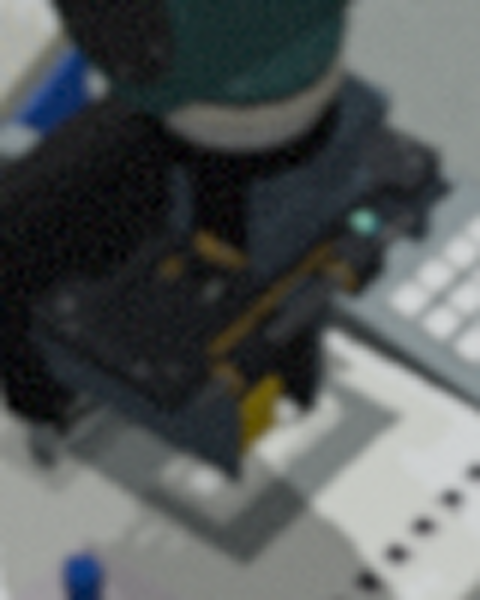

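```bash
python3 -m pendant '{"dp":[[-0.019,-0.017,0.025],[0,0,0],[0,0,0],[0,0,0],[0,0,0],[0,0,0],[0,0,0],[0,0,0]],"twist":[[0,0,0],[0,0,0],[0,0,0],[0,0,0],[0,0,0],[0,0,0],[0,0,0],[0,0,0]],"grip":[-0.1,-0.2,-0.3,-0.4,-0.5,-1,-1,-1]}' 20
```

```text
time: 29.2
eef_pos: [0.5654, -0.1225, 0.1048]
tool_rot: [[0.146, 0.989, 0.0], [0.989, -0.146, -0.0], [-0.0, 0.0, -1.0]]
ft_force: [-1.1, -0.4, 1.2]
finger_gap: 0.0261
```

```bash
python3 -m pendant '{"dp":[[0,0,0],[0,0,-0.05],[0,0,-0.1],[0,0,-0.15],[0,0,-0.15],[0,0,-0.15],[0,0,-0.15],[0,0,-0.15]],"twist":[[0,0,0],[0,0,0],[0,0,0],[0,0,0],[0,0,0],[0,0,0],[0,0,0],[0,0,0]],"grip":[-1,-1,-1,-1,-1,-1,-1,-1]}' 25; python3 go.py 0.5654 -0.1225 0.24 81.6
```

```text
time: 30.0
eef_pos: [0.5654, -0.1225, 0.1414]
tool_rot: [[0.146, 0.989, 0.0], [0.989, -0.146, -0.0], [-0.0, 0.0, -1.0]]
ft_force: [-1.1, -0.0, -0.8]
finger_gap: 0.0262
t 30.0 pos [ 0.5654 -0.1225  0.1414] yaw 81.62 zax [ 3.e-04 -1.e-04 -1.e+00] gap 0.0262 F [-1.1 -0.  -0.8]
twist z units 0.003  dp units after turn [-0.    -0.    -2.465]  now-axes [-0.     0.    -2.465]
```

```bash
python3 -m pendant '{"dp":[[0,0,-0.25],[0,0,-0.35],[0,0,-0.4],[0,0,-0.4],[0,0,-0.4],[0,0,-0.35],[0,0,-0.2],[0,0,-0.07]],"twist":[[0,0,0],[0,0,0],[0,0,0],[0,0,0],[0,0,0],[0,0,0],[0,0,0],[0,0,0]],"grip":[-1,-1,-1,-1,-1,-1,-1,-1]}' 25;python3 -m pendant '{"dp":[[0,0,0],[0,0,0],[0,0,0],[0,0,0],[0,0,0],[0,0,0],[0,0,0],[0,0,0]],"twist":[[0,0,0],[0,0,0],[0,0,0],[0,0,0],[0,0,0],[0,0,0],[0,0,0],[0,0,0]],"grip":[-1,-1,-1,-1,-1,-1,-1,-1]}' 25; python3 - <<'E'
from h import *
a=grab("side","s17");b=grab("top","t17");crop(a,180,60,320,220,4,"s17c")
p=np.array(manip.get_state()["eef_pos"]);print(p,manip.get_state()["tool_rot"])
E
```

```text
time: 30.8
eef_pos: [0.5657, -0.1225, 0.2387]
tool_rot: [[0.146, 0.989, 0.001], [0.989, -0.146, -0.0], [-0.0, 0.001, -1.0]]
ft_force: [0.7, -0.4, -0.8]
finger_gap: 0.0259
time: 31.6
eef_pos: [0.5653, -0.1225, 0.2375]
tool_rot: [[0.146, 0.989, -0.0], [0.989, -0.146, -0.0], [-0.0, -0.0, -1.0]]
ft_force: [-0.6, -0.4, -1.4]
finger_gap: 0.0258
[ 0.56531134 -0.12243063  0.23751489] [[ 1.45666463e-01  9.89333756e-01 -3.15368333e-05]
 [ 9.89333756e-01 -1.45666462e-01  3.67007918e-05]
 [ 3.17154733e-05 -3.65465283e-05 -9.99999999e-01]]
```

View pics/s17c.png

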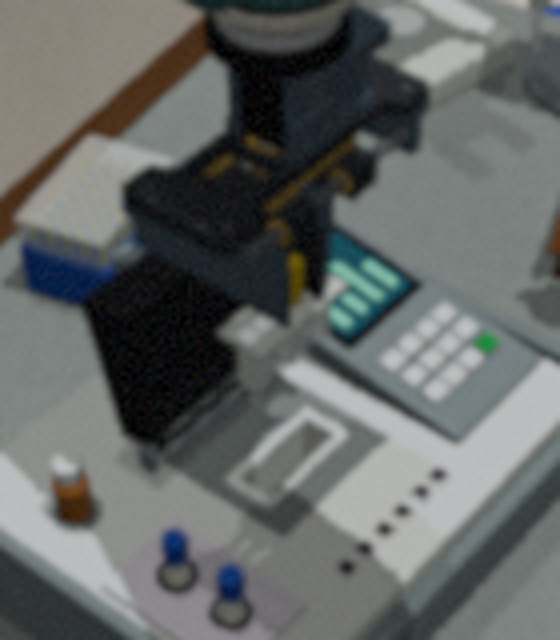

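View pics/t17.png

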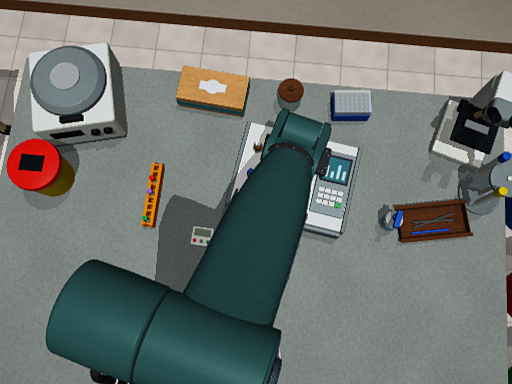

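```bash
python3 - <<'E'
from h import *
im=cv2.imread("pics/s17.png")[80:170,210:290].astype(float);k=7
im=cv2.resize(np.clip(im*1.8,0,255).astype(np.uint8),None,fx=k,fy=k,interpolation=cv2.INTER_CUBIC)
p=np.array([.5653,-.1224,.2375]);a=-.147;X=np.array([np.cos(a),np.sin(a),0]);Y=np.array([-np.sin(a),np.cos(a),0])
o=p*[1,1,0]+[0,0,.2375-.1048+.055]
def box(hx,hy,z0,z1,col):
    for z in(z0,z1):
        q=[((proj("side",o+X*sx*hx+Y*sy*hy+[0,0,z])-[210,80]+.5)*k).astype(int) for sx,sy in((1,1),(1,-1),(-1,-1),(-1,1))]
        cv2.polylines(im,[np.array(q)],True,col,1)
box(.017,.041,.04,.044,(0,0,255));box(.011,.034,0,0,(0,255,0))
cv2.imwrite("pics/s17o.png",im)
E
```

```text
(no output)
```

View pics/s17o.png

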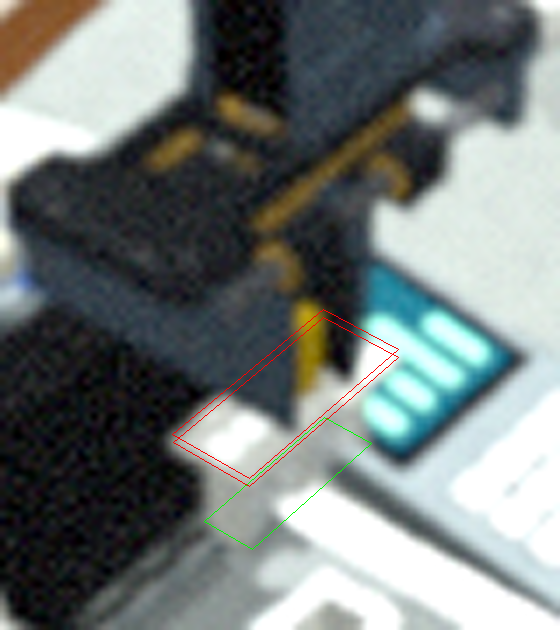

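The projected level outline matches the carrier: flange at about (285,395) and underside at about (285,485) in the crop. It hangs upright and is not tipped. Handing in.

```bash
python3 - <<'E'
from station import manip
s=manip.get_state();print(s["time"],s["eef_pos"],s["finger_gap"],max(map(abs,s["dq"])))
print(manip.finish_job())
E
```

```text
31.7 [ 0.56531134 -0.12243063  0.23751489] 0.025724670791113912 0.002350693804881182
the job is handed in; nothing more can be done
None
```

I finished the changeover in the order asked and handed it in at 31.7 s of the 72 s allowed; `finish_job()` gives no verdict.

- **Tubes:** Both blue-capped tubes stand in the two bores. Each was lowered until it bottomed (7–8 N, fingertips 111 mm above the counter, which puts the foot about 60 mm up), then let go. Later side views show both upright.
- **Cover:** I swung it back by its grip to about 1.78 rad, worked out from the arm's path rather than measured directly. It stayed there after I let go.
- **Carrier:** I lifted it straight up, holding its 26 mm wide yellow grip with 25 N. It is still and upright, with its underside about 93 mm above the deck. A level outline projected into the side view matched it.
- **Other items:** I touched none of the other tubes, the reagent bottle, the spray bottle or the timer. The last views show them where they were, but only by eye. The arm hid part of the top view.

The two cameras disagreed by 2–4 mm on positions, so I used their average. For the bores I also checked the held tube against the mouth in the side view. The cover's grip pushed sideways on the gripper with about 5–6 N while it swung, well under the limit.

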